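# Restock the box bays of a jade counter stand and hook its front bin on

## Robot

A 7-joint arm with a two-finger parallel gripper is mounted at the origin on a cart in front of the work surface, level with it; the furniture and walls round the work are solid. World frame = base frame: x ahead of the robot, y to its left, z up, the work surface at z = 0. Lengths are in m, angles in degrees, forces in N, time in s.
With the tool pointing down it reaches from about 0.35 to 0.9 m from the base axis. Payload 19.9 kg.
Tool frame: the origin (TCP) lies at the very end of the fingers, on their centre line; the grasp point (between the pads) lies 19 mm behind it; z points along the fingers, y is the line along which they close (so a half turn about z gives the same grasp; the last joint's range is limited). The gripper opens to 94 mm and grips with 3 to 60 N. Pads are 16 mm wide; open, the fingers measure 119 mm over their backs; the gripper's body (75 mm by 177 mm) begins 78 mm behind the grasp point.
Start: joints at [73.482, 23.915, -0.59, 92.452, 0.269, 63.638, -3.037], TCP at [0.153, -0.606, 0.205] pointing down, gripper open.
Joint ranges: [-161.28, 161.28], [-22.2, 115.67], [-73.04, 71.86], [3.21, 147.25], [-68.34, 248.33], [10.77, 114.83], [-161.83, 161.83]. Speed limits (degrees/s): [108.29, 108.29, 136.94, 136.94, 172.46, 172.46, 172.46].

## Interface

Orientations are given as a 3x3 rotation matrix whose columns are the frame's x, y, z axes.
In Python, from plant import sensors, cams, order gives the robot as it stands.
- The arm moves only by the tool jog_arm, never from a script. Its argument "commands" is a list of rows, each a list of 7 numbers: the turn, a rotation vector about the tool's x, y, z in degrees, then the shift along the tool's x, y, z in cm, then the closure, from -1 (fully open) to 1 (shut). In form: [[rx, ry, rz, dx, dy, dz, grip], ...]. A call has 1 to 5 rows; each row shifts and turns the commanded pose from where the row before left it, along the tool's axes as they then stand; what a row does not reach is not made up. A row lasts 1/8 s, in which the tool goes at most 62.5 mm and 10.7 degrees, less where a joint would pass 70% of its speed; a pose out of reach is approached as far as the arm can. A call with a gripper value outside its range is refused whole. The fingers move at their own pace and stop on an object; the grip force is fixed at half the most. Time passes only in rows, so rows that do not move let the fingers close. It gives the time, the measured TCP pose, the force, the opening and the grip force at its end, in the units of the state.
- sensors.sense(): the state, without advancing time (a new reading comes with each control period).
- cams.capture(name): name is "scene" or "side" or "wrist"; returns a dict with "frame" (384x512x3 uint8, red, green, blue), "fx", "fy", "cx", "cy" (pixels), "cam_to_world" (4x4, takes a point from camera to world coordinates). Camera axes: x right, y down, z forward; pixel columns grow to the right and rows downward; lengths in m; the calibration is good to about 2 mm. The wrist camera is an equidistant fisheye: a pixel r from the principal point sees the ray r / f radians off the axis. A picture is of the moment at which its call begins. There is no depth.
- order.job_done(): hands the job in; it is judged then, once.
The state is a dict: "time_s": time; "joint_pos": joint angles; "qd": joint speeds; "effort": joint torques, N m; "eef_pos": TCP position; "tool_rot": TCP orientation; "ft_force": force on the tool from outside, world axes, zero at the start; "moment": the same for the moment, N m; "width": opening from 0.0 (shut) to 1.0 (fully open); "grip_force": force on a finger pad.
Only numpy, scipy, OpenCV 4.12 (cv2) and the standard library are available. Lean on these libraries where they do the work, as an engineer would, in place of code of your own. Each camera call takes 0.05 s, during which the arm holds its last target. There are 200 camera calls.

## Task

Restock the jade seller's counter stand: slide every jewel box waiting to the left in front of it under its low deck, upright and all the way in so that none sticks out in front, one box to a bay, filling the bays from the left-hand one on with no empty bay in between. Then shut them in with the empty pen bin: raise its front, put its upturned lip into the groove of the metal slat rail above the bays, near the middle of the rail, and let the front down so that the bin hooks in and hangs level on the rail by itself. Leave the other things on the table where they are.

Things in the scene. Friction and masses are not known exactly. Their poses are not given: they have to be found in the camera images.
- stand: Pine counter stand fixed to the table, 336 mm wide (its y), 138 deep, 99 high; jade pieces are fixed on top. Origin on the table under the middle of its slat rail's front face; x points into the bays, away from the robot, y left, z up. Four bays 75 mm wide, 49 high, centres at y = 121.5, 40.5, -40.5, -121.5; 6 mm dividers begin 8 mm behind the rail's face. The rail stands over the bay mouths
- bay1 (a point): Front of the first, left-hand bay: on the table below the rail's front face, mid-bay; axes like the stand's. A box is home when its back meets a stop batten 68 mm in: its centre is then 36 mm in, its front 3 mm behind the rail's face (centre 30 mm in or more is far enough)
- bay2 (a point): The same for the second bay from the left
- bay3 (a point): The same for the third bay from the left
- bay4 (a point): The same for the right-hand bay
- slot (a point): Middle of the lower lip of the rail's groove: stand point (0, 0, 67 mm), axes like the stand's. Aluminium rail 318 mm long, face at x = 0: lower slat z 49 to 67 mm, groove mouth z 67 to 89, upper lip z 89 to 99 and 4 mm thick. Behind the lips the groove is hollow from x = 4 to 24 mm and from z = 67 to 96 mm, and open all along
- bin: Empty grey pen bin, 240 mm long (y), 52 deep (x), walls 40 mm high in front, 52 behind, 200 g, standing on the table. Origin at the centre of its underside, x to its back, z up. On its back a 224 mm long strip stands out to x = 31 mm (z 20 to 58 mm); from it a 3 mm thick, 140 mm long tongue runs back to x = 40 mm (underside z = 55 mm) and ends in an upturned lip (x 37 to 40 mm, top z = 81 mm)
- bin_grip (a point): Middle of the bin's grip, an upright fin 10 mm thick (y) and 32 mm deep (bin x -26 to 6 mm), its top at z = 86 mm; the point is at bin (-10, 0, 73 mm). Pinch it across y. Held with the fingers leaning 30 to 40 degrees forward (tips to the bin's back), the tool is about upright when the bin's front is raised
- bin_heel (a point): Where the tongue's underside leaves the strip: bin (31, 0, 55 mm). Hung, it lies at the slot point. The lip, 26 mm with the tongue, passes the 22 mm mouth only with the bin's front raised about 40 degrees: move the heel, relative to slot in stand x, z (mm), (-32,-6), (-17,1), (-9,9), (-3,10), then lower the front while it goes to (-1,1)
- bin_lip (a point): Top edge of the upturned lip, mid-length: bin (38.5, 0, 81 mm). Hung, it is at stand z = 93 mm, behind the rail's upper lip; the tongue rests on the lower slat, the strip against its face and before the boxes, the bin's underside about 10 mm above the table, the front sagging up to 4 degrees
- box_1: Closed jewel box, 65 x 65 mm over its lid and 44 mm high (the lid is the part from z = 27 mm up, the body below is 62 mm wide), 45 g; loose on the table (may be absent). Origin at the centre of its underside, z up. All jewel boxes are alike for the job
- box_2: Closed jewel box, 65 x 65 mm over its lid and 44 mm high (the lid is the part from z = 27 mm up, the body below is 62 mm wide), 45 g; loose on the table (may be absent). Origin at the centre of its underside, z up. All jewel boxes are alike for the job
- box_3: Closed jewel box, 65 x 65 mm over its lid and 44 mm high (the lid is the part from z = 27 mm up, the body below is 62 mm wide), 45 g; loose on the table (may be absent). Origin at the centre of its underside, z up. All jewel boxes are alike for the job
- box_4: Closed jewel box, 65 x 65 mm over its lid and 44 mm high (the lid is the part from z = 27 mm up, the body below is 62 mm wide), 45 g; loose on the table (may be absent). Origin at the centre of its underside, z up. All jewel boxes are alike for the job
- tape_roll: Tape roll 99 mm across, 18 mm high, lying on the table; bystander, leave alone
- ink_tin: Round ink tin 60 mm across, 20 mm high; bystander, leave alone
- torch: Black pocket torch 106 mm long, 28 mm thick, lying on the table; bystander, leave alone

How it is judged:
By the outcome, as a careful person would: the job done as asked, in the order asked, and still so for the second after the job is handed in, with the robot touching nothing.
Of box_1, box_2, box_3, box_4 only 3 to 4 are there at a start; the rules pass over those that are not, and their reading is None.
At some moment in a run one of box_1, box_2, box_3, box_4 may be knocked a few centimetres aside while the robot is not near it.
Once in a run the grip may slacken for a moment while it holds something.
It also fails if it takes over 210 s, if anything falls off the work surface, if the arm or the gripper's body presses on something with over 40 N, if the wrist force passes 120 N, or if a joint passes its speed limit or range.

## Working session

There is one attempt and no reset: what is moved stays moved. The work goes in short steps, Python scripts to look and compute and a tool call to move; the robot and the scene stay as the last step left them, time stands still between calls to the robot, and variables do not carry over. Pictures are saved under pics/ and viewed, at most 14 in all, crops included, and the job is handed in when it is done.

Besides the shell and the picture viewer there is one more tool, called after "Emit:" as name(argument=value, ...) on one line, values as JSON. jog_arm: Moves the arm, as the interface text tells. Its arguments: {"type":"object","properties":{"commands":{"type":"array","items":{"type":"array","items":{"type":"number"}}}},"required":["commands"]}

```bash
ls; mkdir -p pics
python3 - <<'E'
from plant import sensors,cams
import cv2,numpy as np
for n in ["scene","side"]:
    c=cams.capture(n); cv2.imwrite(f"pics/{n}0.png",cv2.resize(c["frame"][...,::-1],(800,600),interpolation=cv2.INTER_CUBIC))
    print(n,c["fx"],c["fy"],c["cx"],c["cy"],np.round(c["cam_to_world"],3).tolist())
s=sensors.sense();print(s["eef_pos"],s["tool_rot"],s["time_s"],s["width"])
E
```

```text
pics
scene 457.6525879310205 457.6525879310205 256.8469618539286 184.56666769802496 [[-0.828, -0.359, 0.43, -0.029], [-0.56, 0.518, -0.646, 0.77], [0.009, -0.776, -0.63, 0.815], [0.0, 0.0, 0.0, 1.0]]
side 395.824030605866 395.824030605866 259.03913522039727 191.88788987691177 [[0.517, -0.496, 0.698, -0.236], [-0.856, -0.287, 0.43, -0.442], [-0.013, -0.82, -0.573, 0.697], [0.0, 0.0, 0.0, 1.0]]
[ 0.15261716 -0.60576246  0.20490494] [[ 9.69681636e-01  2.44371453e-01 -3.42556370e-04]
 [ 2.44371676e-01 -9.69681147e-01  9.78370261e-04]
 [-9.30846910e-05 -1.03241875e-03 -9.99999463e-01]] 0.1 1.0003575428230427
```

View pics/scene0.png

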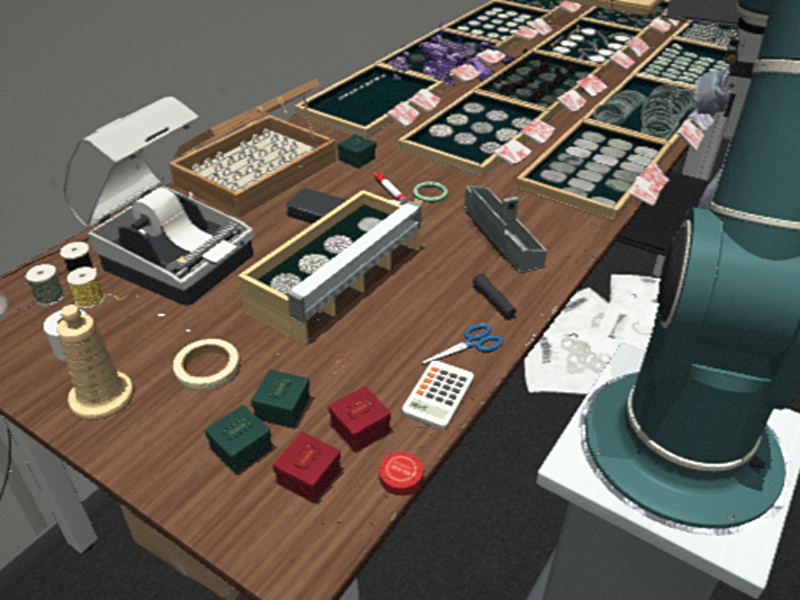

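View pics/side0.png

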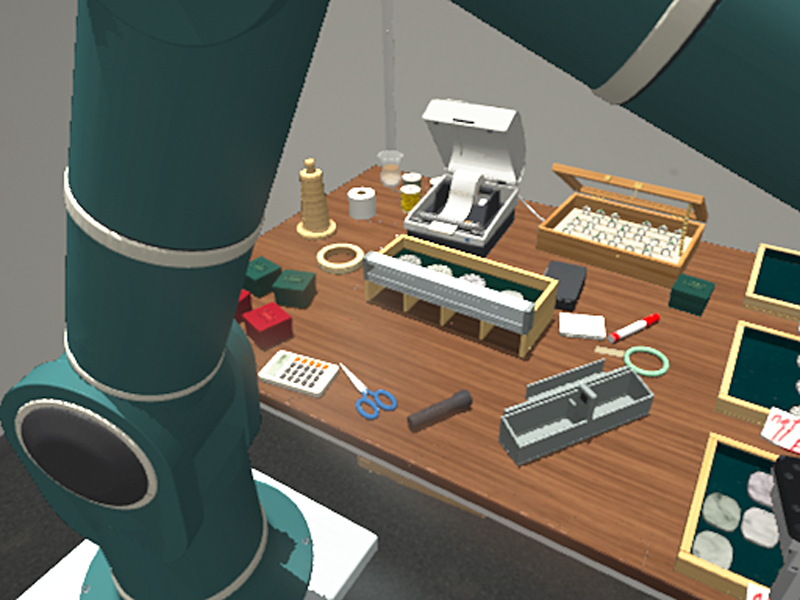

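```bash
cat > h.py <<'E'
import numpy as np,cv2
from plant import sensors,cams
def ray(c,u,v):
    T=np.array(c["cam_to_world"]);d=np.array([(u-c["cx"])/c["fx"],(v-c["cy"])/c["fy"],1.]);return T[:3,3],T[:3,:3]@d
def bp(c,u,v,z):
    o,d=ray(c,u,v);return o+d*(z-o[2])/d[2]
def proj(c,P):
    T=np.array(c["cam_to_world"]);p=(np.atleast_2d(P)-T[:3,3])@T[:3,:3]
    return np.c_[p[:,0]/p[:,2]*c["fx"]+c["cx"],p[:,1]/p[:,2]*c["fy"]+c["cy"]]
def crop(c,u0,v0,u1,v1,k):
    im=cv2.resize(c["frame"][v0:v1,u0:u1,::-1],None,fx=k,fy=k,interpolation=cv2.INTER_CUBIC)
    for u in range(u0-u0%10+10,u1,10): cv2.line(im,(int((u-u0)*k),0),(int((u-u0)*k),6 if u%50 else 16),(255,255,255),1)
    for v in range(v0-v0%10+10,v1,10): cv2.line(im,(0,int((v-v0)*k)),(6 if v%50 else 16,int((v-v0)*k)),(255,255,255),1)
    return im
E
python3 - <<'E'
from h import *
c=cams.capture("scene")
a=crop(c,150,115,275,220,4); b=crop(c,285,110,360,180,4)
o=np.zeros((420,800,3),np.uint8);o[:,:500]=a;o[:280,500:]=b
cv2.imwrite("pics/A.png",o); cv2.imwrite("pics/B.png",crop(c,125,230,275,325,5))
s=cams.capture("side");cv2.imwrite("pics/C.png",crop(s,225,145,425,300,4))
E
```

```text
(no output)
```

View pics/A.png

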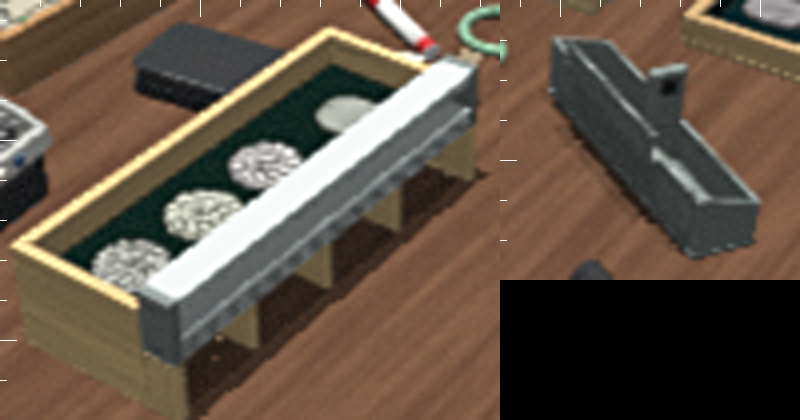

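View pics/B.png

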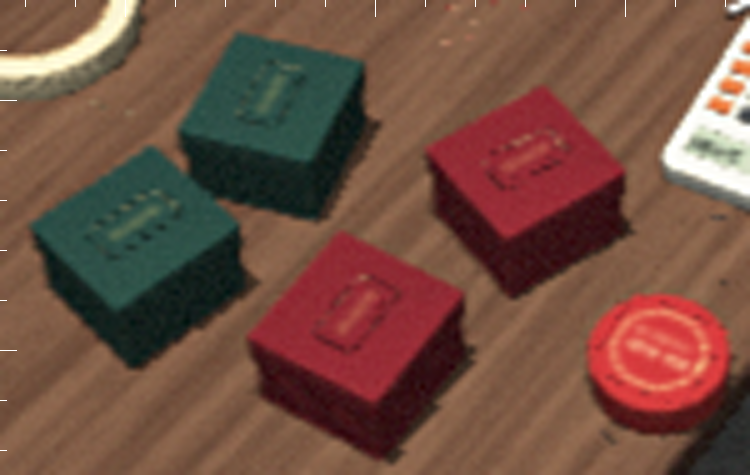

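View pics/C.png

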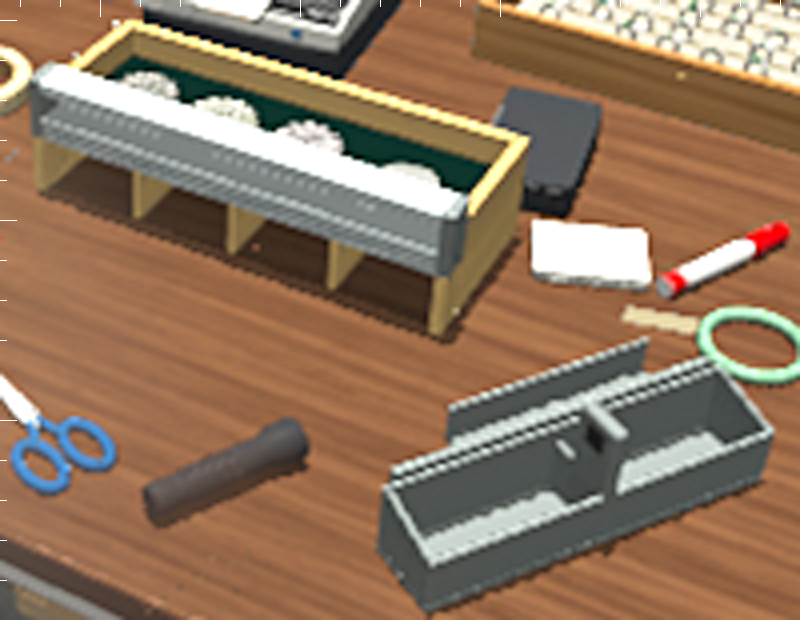

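```bash
cat > fit.py <<'E'
from h import *
from scipy.optimize import least_squares
def fit(obs,p0):
    # obs: list of (cam, u, v, local xyz)
    def f(p):
        R=np.array([[np.cos(p[2]),-np.sin(p[2])],[np.sin(p[2]),np.cos(p[2])]]);r=[]
        for c,u,v,L in obs:
            L=np.array(L)/1000.;w=np.r_[R@L[:2]+p[:2],L[2]];r+=list(proj(c,w)[0]-[u,v])
        return np.array(r)
    s=least_squares(f,p0,loss="soft_l1",f_scale=1.);return s.x,f(s.x).reshape(-1,2)
E
python3 - <<'E'
from fit import *
c=cams.capture("scene");s=cams.capture("side")
A=lambda x,y:(c,150+x/4,115+y/4); A2=lambda x,y:(c,285+(x-500)/4,110+y/4); C=lambda x,y:(s,225+x/4,145+y/4)
st=[(*A(181,303),(0,159,99)),(*A(181,362),(0,159,49)),(*A(476,66),(0,-159,99)),(*A(474,122),(0,-159,49)),(*A(12,242),(138,168,99)),(*A(330,30),(138,-168,99)),
(*C(33,80),(0,159,99)),(*C(37,135),(0,159,49)),(*C(440,212),(0,-159,99)),(*C(443,273),(0,-159,49)),(*C(133,22),(138,168,99)),(*C(527,140),(138,-168,99))]
p,r=fit(st,[.6,.1,0.3]);print("stand",p,np.degrees(p[2]));print(r.round(1).tolist())
bn=[(*C(432,612),(-26,120,0)),(*C(430,563),(-26,120,40)),(*C(771,435),(-26,-120,40)),(*C(768,483),(-26,-120,0)),(*C(450,408),(38.5,70,81)),(*C(648,340),(38.5,-70,81)),(*C(590,403),(6,0,86)),(*C(627,437),(-26,0,86)),
(*A2(651,70),(6,0,86)),(*A2(688,66),(-26,0,86)),(*A2(697,257),(26,120,0)),(*A2(755,238),(-26,120,0))]
p,r=fit(bn,[.5,-.2,0.]);print("bin",p,np.degrees(p[2]));print(r.round(1).tolist())
for n,q in dict(G1=[(152,147),(240,225),(120,310),(32,228)],G2=[(240,33),(364,65),(310,163),(180,132)],R1=[(543,87),(625,172),(512,240),(428,155)],R2=[(343,232),(465,297),(377,403),(249,340)]).items():
    w=np.array([bp(c,125+a/5,230+b/5,.044)[:2] for a,b in q]);e=np.roll(w,-1,0)-w
    print(n,w.mean(0).round(4),np.linalg.norm(e,axis=1).round(4),(np.degrees(np.arctan2(e[:,1],e[:,0]))%90).round(1))
E
```

```text
stand [ 0.56747671 -0.01881345 -0.02113165] -1.2107543727488423
[[0.0, -0.6], [1.5, 0.0], [-0.5, 1.5], [-0.4, 1.9], [-0.8, -3.7], [-0.0, -5.4], [0.4, 0.6], [0.2, 1.2], [-0.0, 0.9], [-2.6, 1.0], [-1.7, -4.9], [1.1, -4.9]]
bin [ 0.45422409 -0.31725112  0.97000392] 55.577130446116804
[[-1.6, 0.9], [0.6, 0.8], [1.8, -0.4], [-1.1, -0.3], [0.3, 0.1], [0.5, -0.2], [-0.0, -0.5], [-0.1, 0.1], [0.0, 0.2], [0.2, -0.8], [-1.1, 0.7], [-0.0, 1.6]]
G1 [0.5086 0.3629] [0.0629 0.0624 0.0624 0.0633] [80.  80.4 80.8 80.9]
G2 [0.5101 0.2733] [0.0632 0.062  0.0626 0.0643] [15.7 17.4 17.7 17.8]
R1 [0.3923 0.2392] [0.0631 0.0612 0.0617 0.0643] [71.1 72.8 73.9 74. ]
R2 [0.3997 0.3456] [0.0641 0.0613 0.0628 0.065 ] [2.1 3.  5.4 4.3]
```

Run:
```python
from fit import *
c=cams.capture("scene");s=cams.capture("side")
A=lambda x,y:(c,150+x/4,115+y/4); C=lambda x,y:(s,225+x/4,145+y/4)
st=[(*A(181,303),(0,159,99)),(*A(181,362),(0,159,49)),(*A(476,66),(0,-159,99)),(*A(474,122),(0,-159,49)),
(*C(33,80),(0,159,99)),(*C(37,135),(0,159,49)),(*C(440,212),(0,-159,99)),(*C(443,273),(0,-159,49)),
(*A(258,349),(8,81,0)),(*A(331,290),(8,0,0)),(*A(402,234),(8,-81,0)),(*C(137,218),(8,81,0)),(*C(231,254),(8,0,0)),(*C(331,292),(8,-81,0))]
p,r=fit(st,[.6,.1,0.3]);print("stand",p,np.degrees(p[2]));print(r.round(1).tolist())
def W(L):
    L=np.atleast_2d(L)/1000.;R=np.array([[np.cos(p[2]),-np.sin(p[2])],[np.sin(p[2]),np.cos(p[2])]]);return np.c_[L[:,:2]@R.T+p[:2],L[:,2]]
for cam,u0,v0,u1,v1,n in((c,150,115,275,220,"a"),(s,225,145,350,250,"b")):
    im=crop(cam,u0,v0,u1,v1,4)
    for z in(49,67,89,99):
        q=(proj(cam,W([(0,159,z),(0,-159,z)]))-[u0,v0]+.5)*4;cv2.line(im,*[tuple(int(t) for t in x) for x in q],(0,0,255),1)
    for y in(84,78,3,-3,-78,-84):
        q=(proj(cam,W([(8,y,49),(8,y,0)]))-[u0,v0]+.5)*4;cv2.line(im,*[tuple(int(t) for t in x) for x in q],(0,255,0),1)
    globals()[n]=im
o=np.zeros((420,800,3),np.uint8);o=np.hstack([a[:,:500],b]);cv2.imwrite("pics/D.png",cv2.resize(o,(800,336),interpolation=cv2.INTER_AREA))
```

```text
stand [ 0.56901452 -0.01932772 -0.0212858 ] -1.219586563236105
[[-0.3, -0.9], [1.2, -0.3], [-0.8, 1.3], [-0.8, 1.6], [0.8, 0.4], [0.6, 1.0], [0.4, 0.6], [-2.2, 0.7], [0.2, -0.3], [0.3, -0.9], [-0.5, -1.2], [-0.7, 0.1], [-0.6, -0.3], [-0.5, -0.7]]
```

View pics/D.png

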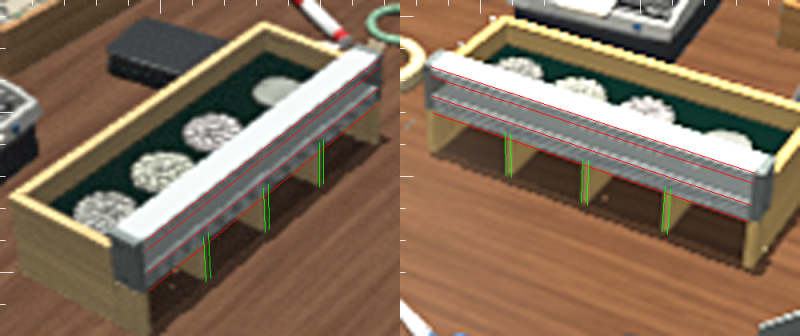

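```bash
cat > go.py <<'E'
import sys
from h import *
from scipy.spatial.transform import Rotation as Ro
def Rt(psi,tilt=0):
    # psi: tool x yaw; tilt>0: finger tips lean to +tool x
    return Ro.from_euler("z",psi,degrees=True)*Ro.from_matrix(np.diag([1,-1,-1.]))*Ro.from_euler("y",tilt,degrees=True)
def plan(pts,vmax=5.0,wmax=10.,s=None):
    s=s or sensors.sense();p=np.array(s["eef_pos"]);R=Ro.from_matrix(s["tool_rot"]);P=p
    print("at",p.round(4),"xyaw",np.degrees(np.arctan2(*R.as_matrix()[1::-1,0])).round(2),"zax",R.as_matrix()[:,2].round(3),"t",round(s["time_s"],2),"w",round(s["width"],3),"F",np.round(s["ft_force"],1),"j",np.round(s["joint_pos"],0))
    for t in pts:
        T=Rt(t[3],t[4] if len(t)>4 else 0);q=np.array(t[:3]);v=(R.inv()*T).as_rotvec(degrees=True)
        n=int(max(1,np.ceil(np.linalg.norm(q-p)*100/vmax),np.ceil(np.linalg.norm(v)/wmax)))
        print("->",t,"n",n)
        for k in range(n):
            f=(R*Ro.from_rotvec(v*k/n,degrees=True)).inv().apply((q-p)*100/n)
            print("  ",(v/n).round(1).tolist(),f.round(2).tolist())
        p,R=q,T
if __name__=="__main__":
    plan([[float(a) for a in x.split(",")] for x in sys.argv[1:]])
E
cat > boxes.py <<'E'
from h import *
def boxes(c=None,out=None):
    c=c or cams.capture("scene");X0,Y0,S,W,H=.25,.1,2000.,800,720 # px per m; u=y, v=x
    src=np.float32([[0,0],[W,0],[W,H],[0,H]]);wp=[(X0+v/S,Y0+u/S,.044) for u,v in src]
    M=cv2.getPerspectiveTransform(proj(c,np.array(wp)).astype(np.float32),src)
    im=cv2.warpPerspective(c["frame"],M,(W,H),flags=cv2.INTER_CUBIC).astype(int);r,g,b=im[...,0],im[...,1],im[...,2]
    for n,m in(("R",(r>110)&(g<75)&(b<90)),("G",(g>r+15)&(g>62))):
        m=cv2.morphologyEx(m.astype(np.uint8),cv2.MORPH_CLOSE,np.ones((25,25)));m=cv2.morphologyEx(m,cv2.MORPH_OPEN,np.ones((25,25)))
        for k in cv2.findContours(m,cv2.RETR_EXTERNAL,cv2.CHAIN_APPROX_NONE)[0]:
            if cv2.contourArea(k)<5000: continue
            (u,v),(w,h),a=cv2.minAreaRect(k)
            q=cv2.boxPoints(((u,v),(w,h),a));e=q[1]-q[0];yaw=np.degrees(np.arctan2(e[0],e[1]))%90
            print(n,"xy",round(X0+v/S,4),round(Y0+u/S,4),"size",round(w/S,4),round(h/S,4),"yaw",round(yaw-90*(yaw>45),1))
if __name__=="__main__": boxes()
E
python3 boxes.py; python3 go.py .45,-.25,.25,0 .41,.23,.25,-17
```

```text
R xy 0.4033 0.3444 size 0.0661 0.0661 yaw 3.9
R xy 0.3958 0.236 size 0.0694 0.067 yaw -18.4
R xy 0.2885 0.2945 size 0.057 0.065 yaw 0.0
G xy 0.5129 0.2728 size 0.0637 0.0643 yaw 17.5
G xy 0.5112 0.3622 size 0.0655 0.0645 yaw -10.0
at [ 0.1527 -0.606   0.2054] xyaw 14.14 zax [-0.  0. -1.] t 0.45 w 0.998 F [ 0.4  0.3 -0. ] j [73. 24. -1. 92.  0. 64. -3.]
-> [0.45, -0.25, 0.25, 0.0] n 10
   [-0.0, 0.0, 1.4] [3.75, -2.73, -0.45]
   [-0.0, 0.0, 1.4] [3.68, -2.82, -0.45]
   [-0.0, 0.0, 1.4] [3.61, -2.91, -0.45]
   [-0.0, 0.0, 1.4] [3.54, -3.0, -0.45]
   [-0.0, 0.0, 1.4] [3.47, -3.08, -0.45]
   [-0.0, 0.0, 1.4] [3.39, -3.17, -0.45]
   [-0.0, 0.0, 1.4] [3.31, -3.25, -0.45]
   [-0.0, 0.0, 1.4] [3.23, -3.33, -0.45]
   [-0.0, 0.0, 1.4] [3.15, -3.41, -0.45]
   [-0.0, 0.0, 1.4] [3.06, -3.49, -0.45]
-> [0.41, 0.23, 0.25, -17.0] n 10
   [0.0, 0.0, 1.7] [-0.4, -4.8, 0.0]
   [0.0, 0.0, 1.7] [-0.54, -4.79, 0.0]
   [0.0, 0.0, 1.7] [-0.68, -4.77, 0.0]
   [0.0, 0.0, 1.7] [-0.83, -4.75, 0.0]
   [0.0, 0.0, 1.7] [-0.97, -4.72, 0.0]
   [0.0, 0.0, 1.7] [-1.11, -4.69, 0.0]
   [0.0, 0.0, 1.7] [-1.24, -4.65, 0.0]
   [0.0, 0.0, 1.7] [-1.38, -4.61, 0.0]
   [0.0, 0.0, 1.7] [-1.52, -4.57, 0.0]
   [0.0, 0.0, 1.7] [-1.65, -4.52, 0.0]
```

Emit:
jog_arm(commands=[[0,0,1.4,3.75,-2.7,-0.45,-1],[0,0,1.4,3.7,-2.8,-0.45,-1],[0,0,1.4,3.6,-2.9,-0.45,-1],[0,0,1.4,3.5,-3.0,-0.45,-1],[0,0,1.4,3.5,-3.1,-0.45,-1]])

```text
time_s: 1.08
eef_pos: [0.3021, -0.4271, 0.2282]
tool_rot: [[0.992, 0.123, 0.0], [0.123, -0.992, -0.0], [0.0, 0.0, -1.0]]
ft_force: [0.5, -1.2, 0.0]
width: 1.002
grip_force: 0.0
```

Emit:
jog_arm(commands=[[0,0,1.4,3.4,-3.2,-0.45,-1],[0,0,1.4,3.3,-3.25,-0.45,-1],[0,0,1.4,3.2,-3.3,-0.45,-1],[0,0,1.4,3.1,-3.4,-0.45,-1],[0,0,1.4,3.0,-3.5,-0.45,-1]])

```text
time_s: 1.7
eef_pos: [0.4491, -0.2488, 0.2508]
tool_rot: [[1.0, 0.002, 0.0], [0.002, -1.0, -0.0], [0.0, 0.0, -1.0]]
ft_force: [-0.4, -0.4, 0.3]
width: 1.001
grip_force: 0.0
```

Emit:
jog_arm(commands=[[0,0,1.7,-0.4,-4.8,0,-1],[0,0,1.7,-0.6,-4.8,0,-1],[0,0,1.7,-0.7,-4.8,0,-1],[0,0,1.7,-0.8,-4.7,0,-1],[0,0,1.7,-1,-4.7,0,-1]])

```text
time_s: 2.33
eef_pos: [0.4265, -0.0087, 0.2507]
tool_rot: [[0.989, -0.147, 0.001], [-0.147, -0.989, -0.0], [0.001, 0.0, -1.0]]
ft_force: [1.1, 0.2, 0.4]
width: 1.001
grip_force: 0.0
```

```bash
python3 go.py .377,.243,.12,-17.5
```

```text
at [ 0.4265 -0.0087  0.2507] xyaw -8.43 zax [ 0.001 -0.    -1.   ] t 2.33 w 1.001 F [1.1 0.2 0.4] j [  23.    1.  -26.  115.    1.   64. -102.]
-> [0.377, 0.243, 0.12, -17.5] n 6
   [0.0, -0.0, 1.5] [-1.43, -4.03, 2.18]
   [0.0, -0.0, 1.5] [-1.54, -3.99, 2.18]
   [0.0, -0.0, 1.5] [-1.64, -3.95, 2.18]
   [0.0, -0.0, 1.5] [-1.75, -3.9, 2.18]
   [0.0, -0.0, 1.5] [-1.85, -3.86, 2.18]
   [0.0, -0.0, 1.5] [-1.95, -3.81, 2.18]
```

Emit:
jog_arm(commands=[[0,0,1.5,-1.4,-4.0,2.2,-1],[0,0,1.5,-1.5,-4.0,2.2,-1],[0,0,1.5,-1.6,-4.0,2.2,-1],[0,0,1.5,-1.8,-3.9,2.2,-1],[0,0,1.5,-1.9,-3.9,2.2,-1]])

```text
time_s: 2.95
eef_pos: [0.3852, 0.2015, 0.14]
tool_rot: [[0.962, -0.275, 0.001], [-0.275, -0.962, 0.0], [0.001, -0.0, -1.0]]
ft_force: [0.8, -0.2, 0.3]
width: 0.999
grip_force: 0.0
```

```bash
python3 boxes.py; python3 go.py .377,.243,.10,-17.5  .377,.243,.018,-17.5
```

```text
R xy 0.403 0.3446 size 0.066 0.0671 yaw 3.5
R xy 0.2883 0.2945 size 0.0565 0.065 yaw 0.0
G xy 0.5112 0.3622 size 0.0655 0.0646 yaw -10.1
G xy 0.5125 0.2729 size 0.0642 0.0648 yaw 18.4
at [0.3828 0.2059 0.1381] xyaw -15.8 zax [-0.002  0.002 -1.   ] t 3.0 w 1.001 F [-7.   2.6 -3.4] j [   3.   12.  -38.  121.   10.   50. -147.]
-> [0.377, 0.243, 0.1, -17.5] n 2
   [-0.0, 0.1, 0.9] [-0.78, -1.7, 1.91]
   [-0.0, 0.1, 0.9] [-0.81, -1.69, 1.91]
-> [0.377, 0.243, 0.018, -17.5] n 2
   [0.0, 0.0, 0.0] [0.0, 0.0, 4.1]
   [0.0, 0.0, 0.0] [0.0, 0.0, 4.1]
```

Emit:
jog_arm(commands=[[0,0,0.9,-0.8,-1.7,1.9,-1],[0,0,0.9,-0.8,-1.7,1.9,-1],[0,0,0,0,0,4.1,-0.6],[0,0,0,0,0,4.1,-0.6],[0,0,0,0,0,0,-0.6]])

```text
time_s: 3.62
eef_pos: [0.3781, 0.237, 0.019]
tool_rot: [[0.953, -0.302, -0.003], [-0.302, -0.953, -0.002], [-0.003, 0.003, -1.0]]
ft_force: [-0.3, 0.0, 0.7]
width: 0.804
grip_force: 0.0
```

Emit:
jog_arm(commands=[[0,0,0,0,0,0,1],[0,0,0,0,0,0,1],[0,0,0,0,0,0,1],[0,0,0,0,0,0,1],[0,0,0,0,0,0,1]])

```text
time_s: 4.25
eef_pos: [0.3805, 0.2378, 0.0219]
tool_rot: [[0.953, -0.304, 0.002], [-0.304, -0.953, 0.001], [0.002, -0.002, -1.0]]
ft_force: [-1.6, 0.2, 11.7]
width: 0.688
grip_force: 30.0
```

```bash
python3 go.py .377,.243,.12,-17.5
```

```text
at [0.3805 0.2378 0.0219] xyaw -17.69 zax [ 0.002  0.001 -1.   ] t 4.25 w 0.688 F [-1.6  0.2 11.7] j [ -14.   25.  -26.  124.   19.   35. -161.]
-> [0.377, 0.243, 0.12, -17.5] n 2
   [-0.0, -0.0, -0.1] [-0.24, -0.2, -4.91]
   [-0.0, -0.0, -0.1] [-0.24, -0.2, -4.91]
```

Emit:
jog_arm(commands=[[0,0,0,0,0,-2.0,1],[0,0,-4,0,0,-4,1],[0,0,-4,0,0,-4,1],[0,0,-4,0.5,2,0,1],[0,0,-4,0.5,4,0,1]])

```text
time_s: 4.88
eef_pos: [0.3828, 0.1765, 0.1217]
tool_rot: [[1.0, -0.025, 0.002], [-0.025, -1.0, 0.001], [0.002, -0.001, -1.0]]
ft_force: [0.2, -0.5, -0.0]
width: 0.69
grip_force: 30.0
```

```bash
python3 - <<'E'
import json
p=[0.5690,-0.0193,-0.02129]
json.dump(p,open("stand.json","w"))
import numpy as np
for y in(121.5,40.5,-40.5,-121.5):
    for x in(-80,-14):
        print(y,x,round(p[0]+(x*np.cos(p[2])-y*np.sin(p[2]))/1000,4),round(p[1]+(x*np.sin(p[2])+y*np.cos(p[2]))/1000,4))
E
python3 go.py .492,.104,.10,-1.2 .492,.104,.02,-1.2
```

```text
121.5 -80 0.4916 0.1039
121.5 -14 0.5576 0.1025
40.5 -80 0.4899 0.0229
40.5 -14 0.5559 0.0215
-40.5 -80 0.4882 -0.0581
-40.5 -14 0.5541 -0.0595
-121.5 -80 0.4864 -0.1391
-121.5 -14 0.5524 -0.1405
at [0.3828 0.1765 0.1217] xyaw -1.45 zax [ 0.002  0.001 -1.   ] t 4.88 w 0.69 F [ 0.2 -0.5 -0. ] j [   2.   12.  -33.  124.    9.   46. -129.]
-> [0.492, 0.104, 0.1, -1.2] n 3
   [-0.0, -0.0, -0.1] [3.7, 2.33, 0.73]
   [-0.0, -0.0, -0.1] [3.7, 2.33, 0.73]
   [-0.0, -0.0, -0.1] [3.69, 2.34, 0.73]
-> [0.492, 0.104, 0.02, -1.2] n 2
   [0.0, 0.0, 0.0] [0.0, 0.0, 4.0]
   [0.0, 0.0, 0.0] [0.0, 0.0, 4.0]
```

Emit:
jog_arm(commands=[[0,0,0,3.7,2.3,0.7,1],[0,0,0,3.7,2.3,0.7,1],[0,0,-0.1,3.7,2.3,0.7,1],[0,0,0,0,0,4.0,1],[0,0,0,0,0,3.6,1]])

```text
time_s: 5.5
eef_pos: [0.4919, 0.1037, 0.0233]
tool_rot: [[1.0, -0.029, 0.001], [-0.029, -1.0, 0.0], [0.001, -0.001, -1.0]]
ft_force: [1.1, -0.1, -1.5]
width: 0.69
grip_force: 30.0
```

```bash
python3 go.py .528,.1033,.0235,-1.2 .5575,.1025,.0235,-1.2
python3 - <<'E'
from h import *
cv2.imwrite("pics/E.png",crop(cams.capture("scene"),150,115,310,315,3))
E
```

```text
at [0.4919 0.1037 0.0233] xyaw -1.66 zax [ 0.001  0.    -1.   ] t 5.5 w 0.69 F [ 1.1 -0.1 -1.5] j [   5.   29.  -25.  117.   19.   38. -124.]
-> [0.528, 0.1033, 0.0235, -1.2] n 1
   [-0.0, -0.1, -0.5] [3.61, -0.07, -0.02]
-> [0.5575, 0.1025, 0.0235, -1.2] n 1
   [0.0, 0.0, 0.0] [2.95, 0.02, 0.0]
```

View pics/E.png

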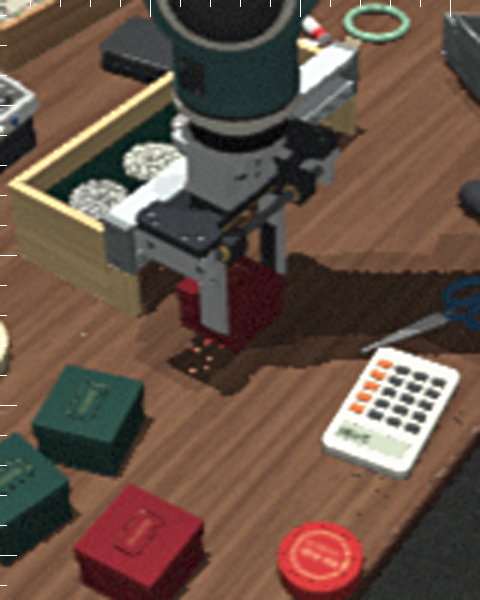

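Emit:
jog_arm(commands=[[0,0,-0.4,1.8,0,0,1],[0,0,0,1.8,0,0,1],[0,0,0,1.5,0,0,1],[0,0,0,1.3,0,0,1],[0,0,0,0,0,0,1]])

```text
time_s: 6.18
eef_pos: [0.5558, 0.1029, 0.0237]
tool_rot: [[1.0, -0.021, 0.0], [-0.021, -1.0, 0.0], [0.0, -0.0, -1.0]]
ft_force: [-0.4, 0.0, 0.2]
width: 0.689
grip_force: 30.0
```

Emit:
jog_arm(commands=[[0,0,0,0,0,0,-0.6],[0,0,0,0,0,0,-0.6],[0,0,0,-4,0,0,-0.6],[0,0,0,-4.0,0,0,-0.6],[0,0,0,0,0,-1,1]])

```text
time_s: 6.8
eef_pos: [0.4722, 0.1045, 0.0333]
tool_rot: [[1.0, -0.019, -0.002], [-0.019, -1.0, -0.001], [-0.002, 0.001, -1.0]]
ft_force: [0.7, -0.7, 0.5]
width: 0.727
grip_force: 0.0
```

```bash
python3 go.py .49,.104,.030,-1.2,20 .568,.1023,.030,-1.2,20
```

```text
at [0.4722 0.1045 0.0333] xyaw -1.06 zax [-0.002 -0.001 -1.   ] t 6.8 w 0.727 F [ 0.7 -0.7  0.5] j [   5.   26.  -26.  119.   18.   39. -123.]
-> [0.49, 0.104, 0.03, -1.2, 20.0] n 3
   [0.0, 6.7, 0.0] [0.59, 0.01, 0.11]
   [0.0, 6.7, 0.0] [0.58, 0.01, 0.18]
   [0.0, 6.7, 0.0] [0.55, 0.01, 0.24]
-> [0.568, 0.1023, 0.03, -1.2, 20.0] n 2
   [0.0, 0.0, 0.0] [3.67, 0.0, 1.33]
   [0.0, 0.0, 0.0] [3.67, 0.0, 1.33]
```

Emit:
jog_arm(commands=[[0,6.7,0,0.6,0,0.1,1],[0,6.7,0,0.6,0,0.2,1],[0,6.7,0,0.55,0,0.25,1],[0,0,0,0,0,0,1],[0,0,0,1.8,0,0.65,1]])

```text
time_s: 7.42
eef_pos: [0.5126, 0.1025, 0.0296]
tool_rot: [[0.948, -0.021, 0.318], [-0.018, -1.0, -0.014], [0.318, 0.007, -0.948]]
ft_force: [-0.3, -0.3, -0.0]
width: 0.199
grip_force: 0.0
```

Emit:
jog_arm(commands=[[0,0,0,1.5,0,0.55,1],[0,0,0,1.3,0,0.5,1],[0,0,0,1.2,0,0.4,1],[0,0,0,0.8,0,0.3,1],[0,0,0,0.7,0,0.25,1]])

```text
time_s: 8.05
eef_pos: [0.5695, 0.1002, 0.0271]
tool_rot: [[0.948, -0.023, 0.316], [-0.02, -1.0, -0.015], [0.317, 0.008, -0.948]]
ft_force: [-47.9, 2.4, 36.0]
width: 0.003
grip_force: 24.4
```

```bash
python3 go.py .568,.1023,.030,-1.2,20 .46,.13,.12,-1.2,0
```

```text
at [0.5695 0.1002 0.0271] xyaw -1.19 zax [ 0.316 -0.015 -0.948] t 8.05 w 0.003 F [-47.9   2.4  36. ] j [  -6.   27.  -12.  121.   37.   19. -141.]
-> [0.568, 0.1023, 0.03, -1.2, 20.0] n 1
   [0.5, 1.5, 0.0] [-0.06, -0.21, -0.33]
-> [0.46, 0.13, 0.12, -1.2, 0.0] n 3
   [0.0, -6.7, 0.0] [-2.37, -0.85, -4.06]
   [0.0, -6.7, 0.0] [-2.83, -0.85, -3.75]
   [0.0, -6.7, 0.0] [-3.25, -0.85, -3.4]
```

Emit:
jog_arm(commands=[[0,0,0,-1.5,0,-0.5,1],[0,0,0,-3,0,-1,1],[0,-6.6,0,-2.5,-0.8,-3.5,-0.4],[0,-6.6,0,-2.5,-0.8,-3.5,-0.6],[0,-6.6,0,-1,-1,-3.4,-0.6]])

```text
time_s: 8.68
eef_pos: [0.4464, 0.1287, 0.1113]
tool_rot: [[1.0, -0.024, -0.009], [-0.024, -1.0, -0.008], [-0.009, 0.008, -1.0]]
ft_force: [0.0, 0.2, -0.2]
width: 0.286
grip_force: 0.0
```

```bash
python3 boxes.py
python3 - <<'E'
from h import *
cv2.imwrite("pics/F.png",crop(cams.capture("side"),225,145,385,265,4))
E
python3 go.py  .493,.2675,.12,17.5 .493,.2675,.018,17.5
```

```text
R xy 0.4031 0.3447 size 0.0662 0.0659 yaw 3.5
R xy 0.2885 0.2945 size 0.057 0.065 yaw 0.0
G xy 0.5112 0.3622 size 0.0657 0.0646 yaw -10.3
G xy 0.5127 0.2729 size 0.0641 0.0646 yaw 17.6
at [0.4501 0.1294 0.1131] xyaw -1.47 zax [-0.003 -0.007 -1.   ] t 8.78 w 0.372 F [ 0.8 -0.4 -1. ] j [   7.   18.  -32.  118.   13.   48. -123.]
-> [0.493, 0.2675, 0.12, 17.5] n 3
   [0.1, 0.1, -6.3] [1.31, -4.64, -0.27]
   [0.1, 0.1, -6.3] [1.81, -4.46, -0.25]
   [0.1, 0.1, -6.3] [2.3, -4.24, -0.24]
-> [0.493, 0.2675, 0.018, 17.5] n 3
   [0.0, 0.0, 0.0] [0.0, 0.0, 3.4]
   [0.0, 0.0, 0.0] [0.0, 0.0, 3.4]
   [0.0, 0.0, 0.0] [0.0, 0.0, 3.4]
```

View pics/F.png

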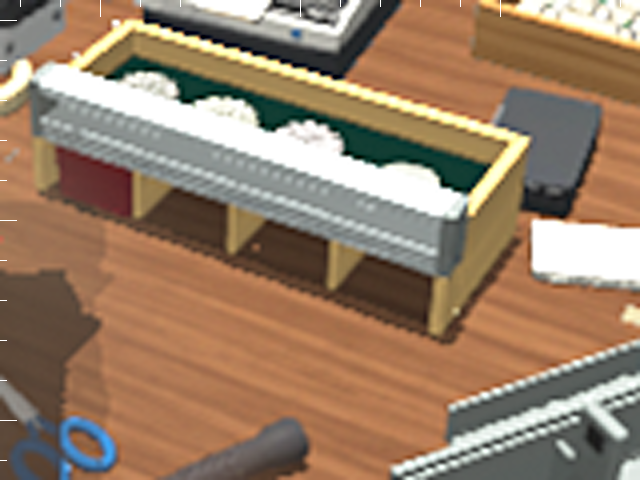

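Emit:
jog_arm(commands=[[0,0,-6.3,1.3,-4.6,-0.3,-0.6],[0,0,-6.3,1.8,-4.5,-0.25,-0.6],[0,0,-6.3,2.3,-4.25,-0.25,-0.6],[0,0,0,0,0,2.5,-0.6],[0,0,0,0,0,0,-0.6]])

```text
time_s: 9.4
eef_pos: [0.4899, 0.2657, 0.0898]
tool_rot: [[0.954, 0.3, -0.007], [0.3, -0.954, -0.01], [-0.009, 0.008, -1.0]]
ft_force: [-0.5, 0.5, -0.4]
width: 0.802
grip_force: 0.0
```

```bash
python3 go.py  .493,.2675,.018,17.5
```

```text
at [0.4899 0.2657 0.0898] xyaw 17.47 zax [-0.007 -0.01  -1.   ] t 9.4 w 0.802 F [-0.5  0.5 -0.4] j [  -5.   29.  -34.  106.   21.   51. -122.]
-> [0.493, 0.2675, 0.018, 17.5] n 2
   [0.2, 0.3, -0.0] [0.21, -0.07, 3.59]
   [0.2, 0.3, -0.0] [0.19, -0.05, 3.59]
```

Emit:
jog_arm(commands=[[0.3,0.3,0,0.2,0,3.6,-0.6],[0.2,0.2,0,0.2,0,3.5,-0.6],[0,0,0,0,0,0,-0.2],[0,0,0,0,0,0,1],[0,0,0,0,0,0,1]])

```text
time_s: 10.02
eef_pos: [0.4956, 0.2673, 0.0223]
tool_rot: [[0.954, 0.299, 0.003], [0.299, -0.954, 0.003], [0.004, -0.002, -1.0]]
ft_force: [-0.6, 0.4, -0.7]
width: 0.689
grip_force: 30.0
```

Emit:
jog_arm(commands=[[0,0,0,0,0,0,1],[0,0,0,0,0,-2,1],[0,0,0,0,0,-5,1],[0,0,0,0,0,-5,1],[0,0,0,0,0,0,1]])

```text
time_s: 10.65
eef_pos: [0.4963, 0.2679, 0.1456]
tool_rot: [[0.954, 0.3, 0.008], [0.3, -0.954, 0.005], [0.009, -0.003, -1.0]]
ft_force: [0.6, -0.4, -1.3]
width: 0.693
grip_force: 30.0
```

```bash
python3 go.py  .49,.023,.12,-1.2 .49,.023,.024,-1.2
```

```text
at [0.4963 0.2679 0.1456] xyaw 17.43 zax [ 0.008  0.005 -1.   ] t 10.65 w 0.693 F [ 0.6 -0.4 -1.3] j [  -2.   25.  -37.  104.   18.   56. -119.]
-> [0.49, 0.023, 0.12, -1.2] n 5
   [-0.0, -0.1, 3.7] [-1.59, 4.64, 0.49]
   [-0.0, -0.1, 3.7] [-1.29, 4.73, 0.49]
   [-0.0, -0.1, 3.7] [-0.97, 4.8, 0.5]
   [-0.0, -0.1, 3.7] [-0.66, 4.86, 0.5]
   [-0.0, -0.1, 3.7] [-0.34, 4.89, 0.51]
-> [0.49, 0.023, 0.024, -1.2] n 2
   [0.0, 0.0, 0.0] [0.0, 0.0, 4.8]
   [0.0, 0.0, 0.0] [0.0, 0.0, 4.8]
```

Emit:
jog_arm(commands=[[0,-0.2,3.7,-1.6,4.6,0.5,1],[0,-0.2,3.7,-1.3,4.7,0.5,1],[0,0,3.7,-1.0,4.8,0.5,1],[0,0,3.7,-0.6,4.8,0.5,1],[0,0,3.7,-0.3,4.9,0.5,1]])

```text
time_s: 11.28
eef_pos: [0.4882, 0.0214, 0.1157]
tool_rot: [[1.0, -0.021, -0.005], [-0.021, -1.0, 0.001], [-0.005, -0.001, -1.0]]
ft_force: [0.7, -0.5, 0.5]
width: 0.69
grip_force: 30.0
```

Emit:
jog_arm(commands=[[0,0,0,0,0,0,1],[0,0,0,0,0,4.8,1],[0,0,0,0,0,4.5,1],[0,0,0,0,0,0,1]])

```text
time_s: 11.78
eef_pos: [0.4867, 0.024, 0.021]
tool_rot: [[1.0, -0.017, -0.009], [-0.017, -1.0, 0.002], [-0.009, -0.001, -1.0]]
ft_force: [-0.8, 0.6, -0.2]
width: 0.691
grip_force: 30.0
```

```bash
python3 go.py .523,.0225,.024,-1.2 .556,.0215,.024,-1.2
```

```text
at [0.4867 0.024  0.021 ] xyaw -0.97 zax [-0.009  0.002 -1.   ] t 11.78 w 0.691 F [-0.8  0.6 -0.2] j [  15.   28.  -26.  118.   20.   38. -115.]
-> [0.523, 0.0225, 0.024, -1.2] n 1
   [-0.1, 0.5, 0.2] [3.63, 0.09, -0.34]
-> [0.556, 0.0215, 0.024, -1.2] n 1
   [0.0, 0.0, 0.0] [3.3, 0.03, 0.0]
```

Emit:
jog_arm(commands=[[0,0.5,0.2,1.8,0.05,-0.3,1],[0,0,0,1.8,0.05,0,1],[0,0,0,1.7,0,0,1],[0,0,0,1.4,0,0,1],[0,0,0,0,0,0,1]])

```text
time_s: 12.4
eef_pos: [0.5497, 0.0214, 0.0245]
tool_rot: [[1.0, -0.021, -0.009], [-0.021, -1.0, 0.0], [-0.009, -0.0, -1.0]]
ft_force: [-29.1, 4.7, -10.2]
width: 0.689
grip_force: 30.0
```

Emit:
jog_arm(commands=[[0,0,0,0,0,0,-0.6],[0,0,0,0,0,0,-0.6],[0,0,0,-4,0,0,-0.6],[0,0,0,-4.0,0,0,-0.6],[0,0,0,0,0,-1,1]])

```text
time_s: 13.02
eef_pos: [0.4737, 0.0222, 0.0361]
tool_rot: [[1.0, -0.022, 0.003], [-0.022, -1.0, -0.0], [0.003, 0.0, -1.0]]
ft_force: [1.7, 0.0, -0.2]
width: 0.73
grip_force: 0.0
```

Emit:
jog_arm(commands=[[0,6.7,0,0.6,0,0.2,1],[0,6.7,0,0.6,0,0.2,1],[0,6.6,0,0.6,0,0.2,1],[0,0,0,0,0,0,1],[0,0,0,0,0,0,1]])

```text
time_s: 13.65
eef_pos: [0.4951, 0.0193, 0.0323]
tool_rot: [[0.946, -0.026, 0.323], [-0.022, -1.0, -0.016], [0.323, 0.008, -0.946]]
ft_force: [0.6, -0.5, 0.7]
width: 0.198
grip_force: 0.0
```

```bash
python3 go.py .54,.022,.030,-1.2,20 .5665,.0215,.03,-1.2,20
```

```text
at [0.4951 0.0193 0.0323] xyaw -1.33 zax [ 0.323 -0.016 -0.946] t 13.65 w 0.198 F [ 0.6 -0.5  0.7] j [   6.   20.  -16.  132.   42.   13. -140.]
-> [0.54, 0.022, 0.03, -1.2, 20.0] n 1
   [0.5, 1.2, -0.1] [4.17, -0.39, 1.66]
-> [0.5665, 0.0215, 0.03, -1.2, 20.0] n 1
   [0.0, 0.0, 0.0] [2.49, -0.01, 0.91]
```

Run:
```python
from h import *
a=crop(cams.capture("side"),225,145,365,245,3);b=crop(cams.capture("scene"),170,115,290,215,3)
cv2.imwrite("pics/G.png",np.hstack([a,b]))
```

```text
(no output)
```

View pics/G.png

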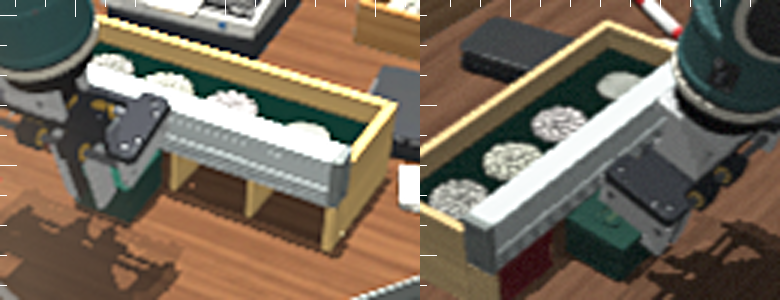

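Run:
```python
from h import *
p=[0.5690,-0.0193,-0.02129]
c=cams.capture("scene")
im=crop(c,205,170,265,215,9);
def W(x,y,z):
    return (p[0]+(x*np.cos(p[2])-y*np.sin(p[2]))/1000,p[1]+(x*np.sin(p[2])+y*np.cos(p[2]))/1000,z/1000)
for a in range(-60,20,10):
    for y in (8,73):
        q=(proj(c,[W(a,y,44)])[0]-[205,170]+.5)*9;cv2.circle(im,tuple(int(t) for t in q),3,(0,255,255),-1)
for y in range(-2,90,10):
    q=(proj(c,[W(-40,y,44)])[0]-[205,170]+.5)*9;cv2.circle(im,tuple(int(t) for t in q),2,(255,255,0),-1)
cv2.imwrite("pics/H.png",im)
```

```text
(no output)
```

View pics/H.png

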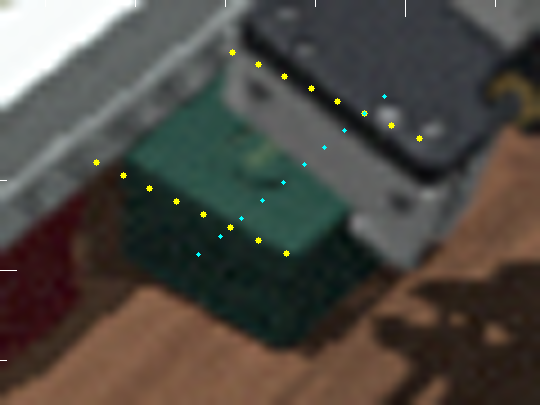

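```bash
cat >> go.py <<'E'
def st(x,y,p=(0.5690,-0.0193,-0.02129)):
    return round(p[0]+(x*np.cos(p[2])-y*np.sin(p[2]))/1000,4),round(p[1]+(x*np.sin(p[2])+y*np.cos(p[2]))/1000,4)
E
python3 -c "
from go import *
plan([(*st(-80,38),.10,-5),(*st(-50,38.4),.10,-5),(*st(-50,38.4),.023,-5)])"
```

```text
at [0.4946 0.0189 0.0318] xyaw -1.39 zax [ 0.322 -0.016 -0.946] t 13.8 w 0.074 F [-0.4  0.1 -1.1] j [   6.   20.  -16.  132.   43.   13. -140.]
-> (np.float64(0.4898), np.float64(0.0204), 0.1, -5) n 2
   [-0.1, -9.4, 1.8] [0.87, -0.04, -3.31]
   [-0.1, -9.4, 1.8] [0.32, -0.06, -3.41]
-> (np.float64(0.5198), np.float64(0.0202), 0.1, -5) n 1
   [0.0, 0.0, 0.0] [2.99, -0.24, 0.0]
-> (np.float64(0.5198), np.float64(0.0202), 0.023, -5) n 2
   [0.0, 0.0, 0.0] [0.0, 0.0, 3.85]
   [0.0, 0.0, 0.0] [0.0, 0.0, 3.85]
```

Emit:
jog_arm(commands=[[0,-9.4,1.8,0.9,0,-3.3,-0.6],[0,-9.4,1.8,0.3,-0.1,-3.4,-0.6],[0,0,0,0,0,0,-0.6],[0,0,0,0,0,0,-0.6],[0,0,0,0,0,0,-0.6]])

```text
time_s: 14.42
eef_pos: [0.4912, 0.0142, 0.0752]
tool_rot: [[0.992, -0.081, 0.1], [-0.079, -0.996, -0.029], [0.102, 0.02, -0.995]]
ft_force: [-0.7, -0.1, 0.3]
width: 0.569
grip_force: 0.0
```

Emit:
jog_arm(commands=[[0,0,0,3,-0.2,0,-0.6],[0,0,0,0,0,0,-0.6],[0,0,0,0,0,0,-0.6]])

```text
time_s: 14.8
eef_pos: [0.5209, 0.0141, 0.0783]
tool_rot: [[0.992, -0.081, 0.099], [-0.078, -0.997, -0.028], [0.101, 0.02, -0.995]]
ft_force: [0.1, 0.8, -0.7]
width: 0.795
grip_force: 0.0
```

```bash
python3 -c "
from go import *
plan([(*st(-50,38.4),.023,-5)])"
```

```text
at [0.5209 0.0141 0.0783] xyaw -4.53 zax [ 0.099 -0.028 -0.995] t 14.8 w 0.795 F [ 0.1  0.8 -0.7] j [  22.   24.  -33.  117.   24.   40. -122.]
-> (np.float64(0.5198), np.float64(0.0202), 0.023, -5) n 2
   [0.6, -2.9, 0.2] [-0.36, -0.36, 2.74]
   [0.6, -2.9, 0.2] [-0.22, -0.33, 2.76]
```

Emit:
jog_arm(commands=[[0.6,-2.9,0.2,-0.35,-0.35,0,-0.6],[0.6,-2.9,0.2,-0.2,-0.3,1.5,-0.6],[0,0,0,0,0,1.5,-0.6],[0,0,0,0,0,0,-0.6]])

```text
time_s: 15.3
eef_pos: [0.5164, 0.0205, 0.0472]
tool_rot: [[0.996, -0.087, -0.0], [-0.087, -0.996, 0.001], [-0.0, -0.001, -1.0]]
ft_force: [-0.6, -0.5, 0.1]
width: 0.801
grip_force: 0.0
```

```bash
python3 -c "
from go import *
plan([(*st(-50,38.4),.022,-5)])"
```

```text
at [0.5164 0.0205 0.0472] xyaw -5.0 zax [-0.     0.001 -1.   ] t 15.3 w 0.801 F [-0.6 -0.5  0.1] j [  21.   29.  -33.  114.   23.   43. -120.]
-> (np.float64(0.5198), np.float64(0.0202), 0.022, -5) n 1
   [-0.0, 0.0, -0.0] [0.34, 0.01, 2.52]
```

Emit:
jog_arm(commands=[[0,0,0,0.3,0,2.5,-0.6],[0,0,0,0,0,0,-0.2],[0,0,0,0,0,0,1],[0,0,0,0,0,0,1],[0,0,0,0,0,0,1]])

```text
time_s: 15.92
eef_pos: [0.5199, 0.0205, 0.0238]
tool_rot: [[0.996, -0.087, 0.0], [-0.087, -0.996, 0.001], [0.0, -0.001, -1.0]]
ft_force: [-5.7, 2.2, -4.4]
width: 0.693
grip_force: 29.7
```

Emit:
jog_arm(commands=[[0,0,0,-1,0,-0.1,1],[0,0,-3.8,-1,0,-0.1,1],[0,0,0,0,0,0,1]])

```text
time_s: 16.3
eef_pos: [0.5006, 0.0219, 0.0261]
tool_rot: [[1.0, -0.022, 0.002], [-0.022, -1.0, 0.001], [0.002, -0.001, -1.0]]
ft_force: [0.8, -0.9, -0.4]
width: 0.694
grip_force: 29.6
```

```bash
python3 -c "
from go import *
from h import *
c=cams.capture('scene');cv2.imwrite('pics/I.png',crop(c,190,150,270,225,8))
plan([(*st(-60,42.5),.0245,-1.2),(*st(-15,42.5),.024,-1.2)])"
```

```text
at [0.5011 0.0218 0.026 ] xyaw -1.33 zax [ 0.002  0.001 -1.   ] t 16.35 w 0.694 F [ 0.7 -0.4 -0.5] j [  21.   30.  -33.  117.   25.   40. -119.]
-> (np.float64(0.5099), np.float64(0.0245), 0.0245, -1.2) n 1
   [-0.0, -0.1, -0.1] [0.88, -0.29, 0.15]
-> (np.float64(0.5549), np.float64(0.0235), 0.024, -1.2) n 1
   [0.0, 0.0, 0.0] [4.5, 0.01, 0.05]
```

View pics/I.png

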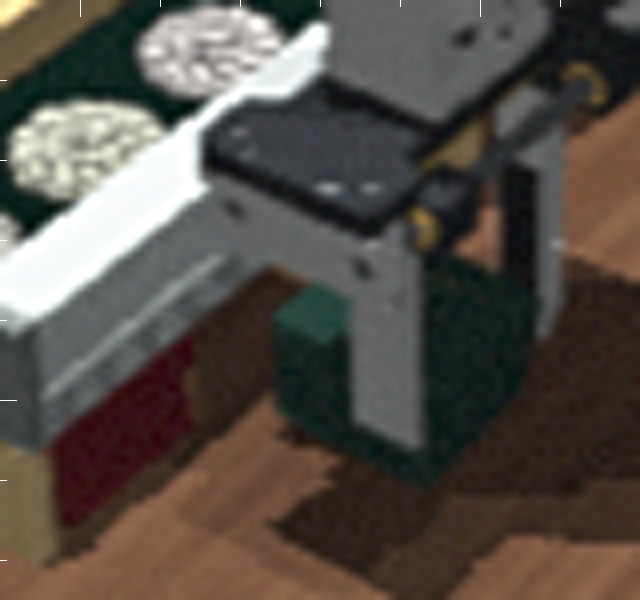

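Emit:
jog_arm(commands=[[0,0,0,0.9,-0.3,0.15,1],[0,0,0,1.3,0,0.05,1],[0,0,0,1.0,0,0,1],[0,0,0,0,0,0,1]])

```text
time_s: 16.85
eef_pos: [0.5286, 0.025, 0.0215]
tool_rot: [[1.0, -0.021, -0.009], [-0.021, -1.0, 0.0], [-0.009, -0.0, -1.0]]
ft_force: [-26.6, 3.5, 5.5]
width: 0.686
grip_force: 30.0
```

Emit:
jog_arm(commands=[[0,0,0,0.8,0,0,1],[0,0,0,0.8,0,0,1],[0,0,0,0,0,0,1]])

```text
time_s: 17.23
eef_pos: [0.542, 0.0246, 0.0203]
tool_rot: [[1.0, -0.021, -0.014], [-0.021, -1.0, 0.0], [-0.014, 0.0, -1.0]]
ft_force: [-36.4, 4.5, -0.2]
width: 0.686
grip_force: 30.0
```

```bash
cat > ov.py <<'E'
from go import *
def ov(fn,views,lines,k=5):
    ims=[]
    for n,u0,v0,u1,v1 in views:
        c=cams.capture(n);a=crop(c,u0,v0,u1,v1,k);b=a.copy()
        for A,B,col in lines:
            q=proj(c,np.array([(*st(*A[:2]),A[2]/1000),(*st(*B[:2]),B[2]/1000)]))
            q=(q-[u0,v0]+.5)*k;cv2.line(b,*[tuple(int(t) for t in x) for x in q],col,1)
        ims.append(np.hstack([a,b]))
    cv2.imwrite(fn,np.vstack(ims))
E
python3 - <<'E'
from ov import *
L=[((8,y,0),(8,y,49),(0,255,0)) for y in(78,84,3,-3,-78,-84)]+[((8,y,0),(68,y,0),(255,255,0)) for y in(78,3,84,-3)]+[((0,159,z),(0,-159,z),(0,0,255)) for z in(49,99)]
ov("pics/J.png",[("side",225,150,305,210),("scene",190,155,270,215)],L)
E
```

```text
(no output)
```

View pics/J.png

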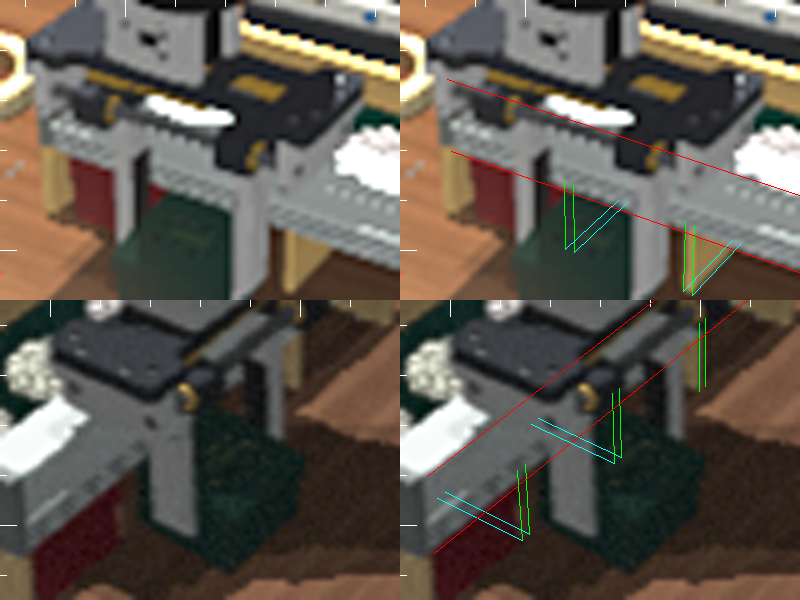

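Run:
```python
from go import *
c=cams.capture("scene");p=(0.5690,-0.0193,-0.02129)
def inv(w):
    d=w[:2]-np.array(p[:2]);return (np.array([[np.cos(p[2]),np.sin(p[2])],[-np.sin(p[2]),np.cos(p[2])]])@d*1000).round(1)
for (a,b,z) in((228,570,0),(228,570,.003),(305,455,.044),(305,458,.044),(297,505,.0)):
    print(z,inv(bp(c,190+a/5,155+(b-300)/5,z)))
s=sensors.sense();print(inv(np.array(s["eef_pos"])),s["eef_pos"],s["ft_force"],s["moment"])
```

```text
0 [-54.6  70.3]
0.003 [-56.7  72.9]
0.044 [-62.7  12.1]
0.044 [-64.2  14.1]
0.0 [-53.   6.]
[-27.9  43.4] [0.54200018 0.02467184 0.02033122] [-35.81683932   6.21327157  -1.62822744] [ 1.35621032  8.18757985 -0.11381966]
```

Emit:
jog_arm(commands=[[0,0,0,-1.8,0,0,1],[0,0.8,0,0,0,0,1],[0,0,0,0,0,0,1],[0,0,0,0,0,0,-0.6],[0,0,0,0,0,0,-0.6]])

```text
time_s: 18.0
eef_pos: [0.5314, 0.0243, 0.0235]
tool_rot: [[1.0, -0.022, 0.015], [-0.022, -1.0, 0.001], [0.015, -0.001, -1.0]]
ft_force: [-0.4, -0.8, -0.4]
width: 0.798
grip_force: 0.0
```

Run:
```python
from go import *
plan([(*st(-110,42),.04,-1.2)])
```

```text
at [0.5314 0.0243 0.0235] xyaw -1.25 zax [ 0.015  0.001 -1.   ] t 18.0 w 0.798 F [-0.4 -0.8 -0.4] j [  20.   32.  -32.  113.   26.   41. -119.]
-> (np.float64(0.4599), np.float64(0.025), 0.04, -1.2) n 2
   [-0.0, -0.4, -0.0] [-3.56, 0.04, -0.88]
   [-0.0, -0.4, -0.0] [-3.57, 0.04, -0.85]
```

Emit:
jog_arm(commands=[[0,0,0,-3.6,0,0,-0.6],[0,0,0,-3.6,0,-0.5,-0.6],[0,0,0,-1.4,0,-1,1],[0,0,0,0,0,0,1],[0,0,0,0,0,0,1]])

```text
time_s: 18.62
eef_pos: [0.4456, 0.0262, 0.0371]
tool_rot: [[1.0, -0.022, 0.016], [-0.022, -1.0, 0.001], [0.016, -0.001, -1.0]]
ft_force: [-0.2, -0.0, -0.4]
width: 0.518
grip_force: 0.0
```

Emit:
jog_arm(commands=[[0,6.4,0,0,0,0.3,1],[0,6.4,0,0,0,0.3,1],[0,6.4,0,0,0,0.3,1],[0,0,0,0,0,0,1],[0,0,0,0,0,0,1]])

```text
time_s: 19.25
eef_pos: [0.4494, 0.0217, 0.0302]
tool_rot: [[0.953, -0.027, 0.301], [-0.022, -1.0, -0.02], [0.301, 0.013, -0.953]]
ft_force: [0.1, -0.0, 0.2]
width: 0.006
grip_force: 0.0
```

Run:
```python
from go import *
import boxes
c=cams.capture("scene");cv2.imwrite("pics/K.png",crop(c,190,150,270,225,8))
plan([(*st(-80,41),.026,-1.2,20),(*st(-50,41),.026,-1.2,20)])
```

```text
at [0.4495 0.0216 0.0302] xyaw -1.37 zax [ 0.301 -0.02  -0.953] t 19.3 w 0.001 F [-0.  -0.6 -0.5] j [  12.   18.  -24.  137.   50.   14. -149.]
-> (np.float64(0.4899), np.float64(0.0234), 0.026, -1.2, 20) n 1
   [0.8, 2.4, -0.1] [3.72, -0.3, 1.62]
-> (np.float64(0.5199), np.float64(0.0228), 0.026, -1.2, 20) n 1
   [0.0, 0.0, 0.0] [2.82, -0.0, 1.03]
```

View pics/K.png

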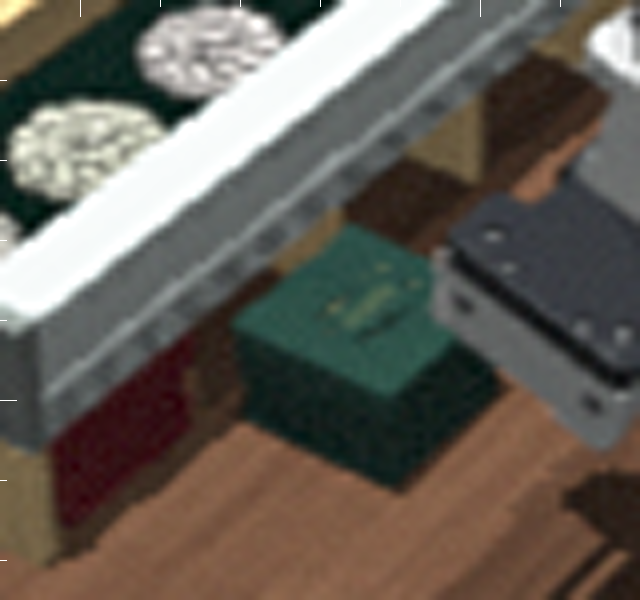

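```bash
cat > inv.py <<'E'
from go import *
def inv(w,p=(0.5690,-0.0193,-0.02129)):
    d=np.array(w)[:2]-np.array(p[:2]);return (np.array([[np.cos(p[2]),np.sin(p[2])],[-np.sin(p[2]),np.cos(p[2])]])@d*1000).round(1)
E
python3 - <<'E'
from inv import *
c=cams.capture("scene")
for a,b,z in((235,325,.044),(350,228,.044),(385,397,.044),(402,492,0),(500,385,0),(248,418,0)): print(z,inv(bp(c,190+a/8,150+b/8,z)))
E
```

```text
0.044 [-6.8 76.3]
0.044 [-6.  13.5]
0.044 [-68.3  76.2]
0 [-70.5  70.9]
0 [-65.1   8.3]
0 [-6.4 71.8]
```

Emit:
jog_arm(commands=[[0.8,2.4,0,1.9,-0.2,0.8,1],[0,0,0,1.9,-0.1,0.7,1],[0,0,0,1,0,0.35,1],[0,0,0,1,0,0.35,1],[0,0,0,0,0,0,1]])

```text
time_s: 19.98
eef_pos: [0.5111, 0.0226, 0.0285]
tool_rot: [[0.939, -0.024, 0.342], [-0.023, -1.0, -0.008], [0.342, -0.001, -0.94]]
ft_force: [-0.1, -0.2, 0.0]
width: 0.005
grip_force: 0.0
```

Emit:
jog_arm(commands=[[0,0,0,0.9,0,0.35,1],[0,0,0,0.5,0,0.2,1],[0,0,0,0.5,0,0.2,1],[0,0,0,0,0,0,1]])

```text
time_s: 20.48
eef_pos: [0.5314, 0.0223, 0.0279]
tool_rot: [[0.939, -0.024, 0.342], [-0.022, -1.0, -0.008], [0.342, -0.0, -0.94]]
ft_force: [-0.2, 0.3, 0.0]
width: 0.007
grip_force: 0.0
```

Run:
```python
from inv import *
print(inv(sensors.sense()["eef_pos"]));plan([(*st(-20,42),.026,-1.2,20)])
```

```text
[-38.5  40.8]
at [0.5314 0.0223 0.0279] xyaw -1.36 zax [ 0.342 -0.008 -0.94 ] t 20.48 w 0.007 F [-0.2  0.3  0. ] j [  14.   24.  -24.  128.   54.   16. -149.]
-> (np.float64(0.5499), np.float64(0.0231), 0.026, -1.2, 20) n 1
   [0.0, -0.0, -0.1] [1.67, -0.13, 0.81]
```

Emit:
jog_arm(commands=[[0,0,0,1,0,0.35,1],[0,0,0,1,0,0.35,1],[0,0,0,0.7,0,0.25,1],[0,0,0,0.5,0,0.2,1],[0,0,0,0,0,0,1]])

```text
time_s: 21.1
eef_pos: [0.5653, 0.0215, 0.028]
tool_rot: [[0.939, -0.023, 0.342], [-0.022, -1.0, -0.008], [0.342, -0.001, -0.94]]
ft_force: [0.0, -1.0, 0.3]
width: 0.009
grip_force: 0.0
```

Run:
```python
from inv import *
print(inv(sensors.sense()["eef_pos"]));plan([(*st(-3,42),.026,-1.2,20)])
```

```text
[-4.6 40.7]
at [0.5653 0.0215 0.028 ] xyaw -1.35 zax [ 0.342 -0.008 -0.94 ] t 21.1 w 0.009 F [ 0.  -1.   0.3] j [  15.   27.  -26.  124.   52.   18. -145.]
-> (np.float64(0.5669), np.float64(0.0228), 0.026, -1.2, 20) n 1
   [0.0, 0.0, -0.1] [0.08, -0.13, 0.24]
```

Emit:
jog_arm(commands=[[0,0,0,0.15,0,0.05,1],[0,0,0,0.15,0,0.05,1],[0,0,0,0,0,0,1]])

```text
time_s: 21.48
eef_pos: [0.5671, 0.0219, 0.0277]
tool_rot: [[0.94, -0.023, 0.34], [-0.021, -1.0, -0.007], [0.341, -0.0, -0.94]]
ft_force: [-9.5, 2.2, 4.2]
width: 0.007
grip_force: 4.6
```

Emit:
jog_arm(commands=[[0,0,0,0.15,0,0.05,1],[0,0,0,0,0,0,1]])

```text
time_s: 21.72
eef_pos: [0.5676, 0.022, 0.0274]
tool_rot: [[0.941, -0.022, 0.339], [-0.021, -1.0, -0.008], [0.339, 0.0, -0.941]]
ft_force: [-20.8, 4.1, 13.7]
width: 0.006
grip_force: 10.1
```

Emit:
jog_arm(commands=[[0,0,0,-3,0,-1.1,1],[0,0,0,-4,0,-1.4,-0.2],[0,-6.6,0,-2,-1.5,-4,-0.6],[0,-6.6,0,-1.5,-3,-4,-0.6],[0,-6.6,0,-1,-3.5,-3.4,-0.6]])

```text
time_s: 22.35
eef_pos: [0.4362, 0.098, 0.1162]
tool_rot: [[0.999, -0.031, 0.042], [-0.031, -0.999, -0.009], [0.042, 0.007, -0.999]]
ft_force: [0.7, -0.4, -1.3]
width: 0.396
grip_force: 0.0
```

```bash
python3 boxes.py; python3 go.py  .401,.345,.12,3.8 .401,.345,.021,3.8
```

```text
R xy 0.403 0.3448 size 0.066 0.0665 yaw 3.5
R xy 0.2883 0.2945 size 0.0565 0.065 yaw 0.0
G xy 0.5307 0.3468 size 0.0643 0.0643 yaw -8.5
at [0.4377 0.1028 0.1202] xyaw -1.59 zax [ 0.04  -0.007 -0.999] t 22.4 w 0.437 F [0.6 4.7 5.3] j [  26.   17.  -50.  121.   20.   47. -127.]
-> [0.401, 0.345, 0.12, 3.8] n 5
   [0.1, -0.5, -1.1] [-0.87, -4.82, -0.06]
   [0.1, -0.5, -1.1] [-0.78, -4.84, -0.04]
   [0.1, -0.5, -1.1] [-0.69, -4.85, -0.03]
   [0.1, -0.5, -1.1] [-0.6, -4.86, -0.02]
   [0.1, -0.5, -1.1] [-0.5, -4.87, -0.01]
-> [0.401, 0.345, 0.021, 3.8] n 2
   [0.0, 0.0, 0.0] [0.0, 0.0, 4.95]
   [0.0, 0.0, 0.0] [0.0, 0.0, 4.95]
```

Emit:
jog_arm(commands=[[0.1,-0.5,-1.1,-0.9,-4.8,0,-0.6],[0.1,-0.5,-1.1,-0.8,-4.8,0,-0.6],[0.1,-0.5,-1.1,-0.7,-4.8,0,-0.6],[0.1,-0.5,-1.1,-0.6,-4.9,0,-0.6],[0.1,-0.5,-1.1,-0.5,-4.9,0,-0.6]])

```text
time_s: 23.02
eef_pos: [0.4008, 0.3405, 0.1119]
tool_rot: [[0.998, 0.065, 0.003], [0.065, -0.998, -0.002], [0.003, 0.002, -1.0]]
ft_force: [-0.1, -0.2, -0.1]
width: 0.8
grip_force: 0.0
```

```bash
python3 go.py  .401,.345,.021,3.8
```

```text
at [0.4008 0.3405 0.1119] xyaw 3.74 zax [ 0.003 -0.002 -1.   ] t 23.02 w 0.8 F [-0.1 -0.2 -0.1] j [  -4.   29.  -50.  110.   27.   54. -153.]
-> [0.401, 0.345, 0.021, 3.8] n 2
   [0.0, -0.1, -0.0] [0.02, -0.23, 4.55]
   [0.0, -0.1, -0.0] [0.02, -0.23, 4.55]
```

Emit:
jog_arm(commands=[[0,0,-10,0,0,0,-0.6],[0,0,-10,0,0,0,-0.6],[0,0,-10,0,0,0,-0.6],[0,0,-10,0,0,0,-0.6],[0,0,-10,0,0,0,-0.6]])

```text
time_s: 23.65
eef_pos: [0.4011, 0.339, 0.1119]
tool_rot: [[0.587, 0.81, 0.003], [0.81, -0.587, -0.001], [0.0, 0.003, -1.0]]
ft_force: [0.1, 0.7, -0.4]
width: 0.798
grip_force: 0.0
```

Emit:
jog_arm(commands=[[0,0,-10,0,0,0,-0.6],[0,0,-10,0,0,0,-0.6],[0,0,-10,0,0,0,-0.6],[0,0,-10,0,0,0,-0.6],[0,0,0,0,0,0,-0.6]])

```text
time_s: 24.28
eef_pos: [0.4009, 0.339, 0.1117]
tool_rot: [[-0.064, 0.998, 0.002], [0.998, 0.064, -0.001], [-0.001, 0.002, -1.0]]
ft_force: [0.0, 0.3, 0.2]
width: 0.801
grip_force: 0.0
```

```bash
python3 go.py  .401,.345,.021,93.8
```

```text
at [0.4009 0.339  0.1117] xyaw 93.66 zax [ 0.002 -0.001 -1.   ] t 24.27 w 0.801 F [0.  0.3 0.2] j [  8.  39. -69. 110.  42.  61. -75.]
-> [0.401, 0.345, 0.021, 93.8] n 2
   [0.0, 0.0, -0.1] [0.3, 0.02, 4.54]
   [0.0, 0.0, -0.1] [0.3, 0.02, 4.54]
```

Emit:
jog_arm(commands=[[0,0,0,0.3,0,4,-0.6],[0,0,0,0.3,0,3,-0.6],[0,0,0,0,0,2,-0.6],[0,0,0,0,0,0,0],[0,0,0,0,0,0,1]])

```text
time_s: 24.9
eef_pos: [0.401, 0.3454, 0.023]
tool_rot: [[-0.064, 0.998, 0.003], [0.998, 0.064, -0.001], [-0.001, 0.003, -1.0]]
ft_force: [-0.5, 1.4, -0.4]
width: 0.689
grip_force: 30.0
```

Emit:
jog_arm(commands=[[0,0,0,0,0,0,1],[0,0,0,0,0,0,1],[0,0,0,0,0,-2,1],[0,0,0,0,0,-4,1],[0,0,0,0,0,-4,1]])

```text
time_s: 25.52
eef_pos: [0.4001, 0.3454, 0.1245]
tool_rot: [[-0.066, 0.998, 0.002], [0.998, 0.066, -0.001], [-0.001, 0.002, -1.0]]
ft_force: [0.6, -0.4, -0.1]
width: 0.689
grip_force: 30.0
```

Run:
```python
from inv import *
plan([(*st(-60,-35),.12,88.8),(*st(-60,-40.5),.025,88.8)])
```

```text
at [0.4001 0.3454 0.1245] xyaw 93.76 zax [ 0.002 -0.001 -1.   ] t 25.52 w 0.689 F [ 0.6 -0.4 -0.1] j [  7.  38. -69. 109.  40.  62. -74.]
-> (np.float64(0.5083), np.float64(-0.053), 0.12, 88.8) n 9
   [0.0, 0.0, 0.6] [-4.5, 0.91, 0.06]
   [0.0, 0.0, 0.6] [-4.49, 0.95, 0.06]
   [0.0, 0.0, 0.6] [-4.48, 1.0, 0.06]
   [0.0, 0.0, 0.6] [-4.47, 1.04, 0.05]
   [0.0, 0.0, 0.6] [-4.46, 1.08, 0.05]
   [0.0, 0.0, 0.6] [-4.45, 1.12, 0.05]
   [0.0, 0.0, 0.6] [-4.44, 1.17, 0.05]
   [0.0, 0.0, 0.6] [-4.42, 1.21, 0.05]
   [0.0, 0.0, 0.6] [-4.41, 1.25, 0.05]
-> (np.float64(0.5082), np.float64(-0.0585), 0.025, 88.8) n 2
   [0.0, 0.0, 0.0] [-0.28, 0.0, 4.75]
   [0.0, 0.0, 0.0] [-0.28, 0.0, 4.75]
```

Emit:
jog_arm(commands=[[0,0,0.6,-4.5,0.9,0,1],[0,0,0.6,-4.5,0.9,0,1],[0,0,0.6,-4.5,1,0,1],[0,0,0.6,-4.5,1,0,1],[0,0,0.6,-4.5,1.1,0,1]])

```text
time_s: 26.15
eef_pos: [0.4596, 0.1212, 0.1238]
tool_rot: [[-0.013, 1.0, 0.003], [1.0, 0.013, -0.002], [-0.002, 0.003, -1.0]]
ft_force: [0.6, 0.4, -0.7]
width: 0.686
grip_force: 30.0
```

Emit:
jog_arm(commands=[[0,0,0.5,-4.4,1.1,0,1],[0,0,0.5,-4.4,1.2,0,1],[0,0,0.5,-4.4,1.2,0,1],[0,0,0.5,-4.4,1.2,0,1],[0,0,0,0,0,0,1]])

```text
time_s: 26.78
eef_pos: [0.5068, -0.0565, 0.1237]
tool_rot: [[0.027, 1.0, 0.002], [1.0, -0.027, -0.002], [-0.002, 0.002, -1.0]]
ft_force: [-0.1, 1.3, 0.2]
width: 0.688
grip_force: 30.0
```

Run:
```python
from inv import *
plan([(*st(-60,-40.5),.12,88.8),(*st(-60,-40.5),.0235,88.8)])
```

```text
at [ 0.5068 -0.0565  0.1237] xyaw 88.44 zax [ 0.002 -0.002 -1.   ] t 26.77 w 0.688 F [-0.1  1.3  0.2] j [ 56.  35. -68. 112.  38.  60. -32.]
-> (np.float64(0.5082), np.float64(-0.0585), 0.12, 88.8) n 1
   [0.1, 0.1, -0.4] [-0.19, 0.14, 0.37]
-> (np.float64(0.5082), np.float64(-0.0585), 0.0235, 88.8) n 2
   [0.0, 0.0, 0.0] [0.0, 0.0, 4.82]
   [0.0, 0.0, 0.0] [0.0, 0.0, 4.82]
```

Emit:
jog_arm(commands=[[0.1,0.1,-0.4,-0.2,0.1,0.4,1],[0,0,0,0,0,4.5,1],[0,0,0,0,0,3.5,1],[0,0,0,0,0,1.5,1],[0,0,0,0,0,0,1]])

```text
time_s: 27.4
eef_pos: [0.5072, -0.0546, 0.0241]
tool_rot: [[0.014, 1.0, -0.0], [1.0, -0.014, 0.001], [0.001, -0.0, -1.0]]
ft_force: [-0.5, -0.2, 0.5]
width: 0.689
grip_force: 30.0
```

Run:
```python
from inv import *
plan([(*st(-60,-40.5),.0225,88.8)])
```

```text
at [ 0.5072 -0.0546  0.0241] xyaw 89.21 zax [-0.     0.001 -1.   ] t 27.4 w 0.689 F [-0.5 -0.2  0.5] j [ 49.  42. -59. 115.  48.  52. -38.]
-> (np.float64(0.5082), np.float64(-0.0585), 0.0225, 88.8) n 1
   [-0.0, -0.0, 0.4] [-0.39, 0.1, 0.16]
```

Emit:
jog_arm(commands=[[0,0,0.4,-0.4,0.1,0.1,1],[0,0,0,0,0,0,1],[0,0,0,0,0,0,-0.6],[0,0,0,0,0,0,-0.6],[0,0,0,0,0,-3,-0.6]])

```text
time_s: 28.02
eef_pos: [0.5072, -0.0594, 0.0523]
tool_rot: [[0.022, 1.0, -0.002], [1.0, -0.022, 0.001], [0.001, -0.002, -1.0]]
ft_force: [1.8, 0.3, 0.4]
width: 0.805
grip_force: 0.0
```

Emit:
jog_arm(commands=[[0,0,0,0,1,-5,1],[0,0,10,-4,-3,0,1],[0,0,10,-1,-4,0,1],[0,0,10,0,0,0,1],[0,0,10,0,0,0,1]])

```text
time_s: 28.65
eef_pos: [0.4458, -0.1015, 0.1031]
tool_rot: [[0.664, 0.747, 0.001], [0.747, -0.664, -0.0], [0.0, 0.001, -1.0]]
ft_force: [-0.5, -0.5, -0.3]
width: 0.304
grip_force: 0.0
```

Emit:
jog_arm(commands=[[0,0,10,0,0,0,1],[0,0,10,0,0,0,1],[0,0,10,0,0,0,1],[0,0,10,0,0,0,1],[0,0,10,0,0,0,1]])

```text
time_s: 29.28
eef_pos: [0.4461, -0.1009, 0.103]
tool_rot: [[1.0, -0.028, 0.0], [-0.028, -1.0, 0.0], [0.0, -0.0, -1.0]]
ft_force: [1.2, -0.3, 0.3]
width: 0.005
grip_force: 0.0
```

Run:
```python
from inv import *
c=cams.capture("scene")
plan([(*st(-130,-40.5),.10,-1.2,0),(*st(-130,-40.5),.027,-1.2,20),(*st(-110,-40.5),.027,-1.2,20)])
```

```text
at [ 0.4462 -0.1009  0.1031] xyaw -2.11 zax [ 0.001  0.    -1.   ] t 29.32 w 0.006 F [-0.3  0.4  0.7] j [  51.   22.  -50.  120.   22.   48. -103.]
-> (np.float64(0.4382), np.float64(-0.057), 0.1, -1.2, 0) n 1
   [-0.0, -0.0, -0.9] [-0.96, -4.36, 0.31]
-> (np.float64(0.4382), np.float64(-0.057), 0.027, -1.2, 20) n 2
   [0.0, 10.0, 0.0] [0.0, 0.0, 3.65]
   [0.0, 10.0, 0.0] [-0.63, 0.0, 3.59]
-> (np.float64(0.4582), np.float64(-0.0574), 0.027, -1.2, 20) n 1
   [0.0, 0.0, 0.0] [1.88, -0.0, 0.68]
```

Emit:
jog_arm(commands=[[0,0,-0.9,-1,-4.4,0.3,1],[0,7,0,0,0,2.0,1],[0,7,0,-0.3,0,2.5,1],[0,6,0,-0.4,0,2.5,1],[0,0,0,0,0,0,1]])

```text
time_s: 29.95
eef_pos: [0.4407, -0.0647, 0.0413]
tool_rot: [[0.954, -0.014, 0.299], [-0.007, -1.0, -0.026], [0.3, 0.022, -0.954]]
ft_force: [0.1, -0.2, 0.2]
width: 0.009
grip_force: 0.0
```

Run:
```python
from inv import *
print(inv(sensors.sense()["eef_pos"]))
plan([(*st(-110,-40.5),.028,-1.2,20)])
```

```text
[-127.3  -48.1]
at [ 0.4407 -0.0647  0.0413] xyaw -0.4 zax [ 0.299 -0.026 -0.954] t 29.95 w 0.009 F [ 0.1 -0.2  0.2] j [  41.   19.  -41.  137.   48.   16. -132.]
-> (np.float64(0.4582), np.float64(-0.0574), 0.028, -1.2, 20) n 1
   [1.1, 2.6, 0.8] [1.27, -0.78, 1.77]
```

Emit:
jog_arm(commands=[[1.1,2.6,0.8,0.6,-0.8,1.5,1],[0,0,0,0.4,0,0.3,1],[0,0,0,0,0,0,1]])

```text
time_s: 30.32
eef_pos: [0.4581, -0.0571, 0.0284]
tool_rot: [[0.938, -0.023, 0.345], [-0.022, -1.0, -0.007], [0.345, -0.001, -0.939]]
ft_force: [-0.3, -0.4, 1.0]
width: 0.009
grip_force: 0.0
```

Run:
```python
from inv import *
print(inv(sensors.sense()["eef_pos"]))
plan([(*st(-60,-40.5),.028,-1.2,20),(*st(-10,-40.5),.028,-1.2,20)],vmax=1.3)
```

```text
[-110.   -40.2]
at [ 0.4581 -0.0571  0.0284] xyaw -1.33 zax [ 0.345 -0.007 -0.939] t 30.32 w 0.009 F [-0.3 -0.4  1. ] j [  34.   20.  -33.  137.   62.   11. -146.]
-> (np.float64(0.5082), np.float64(-0.0585), 0.028, -1.2, 20) n 4
   [-0.0, -0.0, -0.0] [1.17, 0.01, 0.44]
   [-0.0, -0.0, -0.0] [1.17, 0.01, 0.44]
   [-0.0, -0.0, -0.0] [1.17, 0.01, 0.44]
   [-0.0, -0.0, -0.0] [1.17, 0.01, 0.44]
-> (np.float64(0.5581), np.float64(-0.0596), 0.028, -1.2, 20) n 4
   [0.0, 0.0, 0.0] [1.17, 0.0, 0.43]
   [0.0, 0.0, 0.0] [1.17, 0.0, 0.43]
   [0.0, 0.0, 0.0] [1.17, 0.0, 0.43]
   [0.0, 0.0, 0.0] [1.17, 0.0, 0.43]
```

Emit:
jog_arm(commands=[[0,0,0,1.2,0,0.45,1],[0,0,0,1.2,0,0.45,1],[0,0,0,1.2,0,0.45,1],[0,0,0,1.2,0,0.45,1],[0,0,0,1.2,0,0.45,1]])

```text
time_s: 30.95
eef_pos: [0.5218, -0.0591, 0.0272]
tool_rot: [[0.939, -0.024, 0.344], [-0.023, -1.0, -0.007], [0.344, -0.001, -0.939]]
ft_force: [-1.1, 0.3, 1.2]
width: 0.005
grip_force: 0.7
```

Emit:
jog_arm(commands=[[0,0,0,1.0,0,0.35,1],[0,0,0,1.0,0,0.35,1],[0,0,0,0,0,0,1]])

```text
time_s: 31.32
eef_pos: [0.5428, -0.0595, 0.0276]
tool_rot: [[0.938, -0.025, 0.345], [-0.024, -1.0, -0.007], [0.345, -0.002, -0.939]]
ft_force: [0.1, 0.4, -0.4]
width: 0.003
grip_force: 0.0
```

Run:
```python
from inv import *
print(inv(sensors.sense()["eef_pos"]))
plan([(*st(-6,-40.5),.028,-1.2,20)],vmax=1.3)
```

```text
[-25.3 -40.8]
at [ 0.5428 -0.0595  0.0276] xyaw -1.44 zax [ 0.345 -0.007 -0.939] t 31.32 w 0.003 F [ 0.1  0.4 -0.4] j [  35.   28.  -37.  126.   58.   18. -140.]
-> (np.float64(0.5621), np.float64(-0.0597), 0.028, -1.2, 20) n 2
   [-0.0, -0.1, -0.1] [0.91, -0.02, 0.31]
   [-0.0, -0.1, -0.1] [0.91, -0.01, 0.31]
```

Emit:
jog_arm(commands=[[0,0,0,0.9,0,0.3,1],[0,0,0,0.9,0,0.3,1],[0,0,0,0.2,0,0.05,1],[0,0,0,0,0,0,1]])

```text
time_s: 31.82
eef_pos: [0.5631, -0.0601, 0.0283]
tool_rot: [[0.939, -0.025, 0.344], [-0.024, -1.0, -0.007], [0.344, -0.001, -0.939]]
ft_force: [0.2, -0.4, 0.2]
width: 0.004
grip_force: 0.0
```

Emit:
jog_arm(commands=[[0,0,0,0.15,0,0.05,1],[0,0,0,0.15,0,0.05,1],[0,0,0,0,0,0,1]])

```text
time_s: 32.2
eef_pos: [0.5659, -0.0606, 0.0282]
tool_rot: [[0.939, -0.025, 0.344], [-0.024, -1.0, -0.008], [0.344, -0.001, -0.939]]
ft_force: [-5.4, -1.2, 1.8]
width: 0.005
grip_force: 2.2
```

Run:
```python
from inv import *
s=sensors.sense();print(inv(s["eef_pos"]),s["ft_force"])
import boxes;boxes.boxes()
```

```text
[ -2.3 -41.4] [-5.43992431 -1.16122662  1.76038619]
R xy 0.2885 0.2945 size 0.057 0.065 yaw 0.0
G xy 0.5308 0.3468 size 0.0642 0.0644 yaw -8.9
```

Emit:
jog_arm(commands=[[0,0,0,-3,0,-1.1,1],[0,0,0,-4,0,-1.4,-0.2],[0,-6.6,0,-2,-1.5,-4,-0.6],[0,-6.6,0,-1.5,-3,-4,-0.6],[0,-6.6,0,-1,-3.5,-3.4,-0.6]])

```text
time_s: 32.88
eef_pos: [0.4313, 0.0171, 0.1179]
tool_rot: [[0.999, -0.032, 0.039], [-0.032, -0.999, -0.008], [0.039, 0.006, -0.999]]
ft_force: [1.5, -1.5, -0.9]
width: 0.394
grip_force: 0.0
```

```bash
python3 go.py  .45,.15,.13,40 .529,.347,.13,81.2
```

```text
at [0.4313 0.0171 0.1179] xyaw -1.81 zax [ 0.039 -0.008 -0.999] t 32.88 w 0.394 F [ 1.5 -1.5 -0.9] j [  48.   19.  -62.  124.   24.   47. -121.]
-> [0.45, 0.15, 0.13, 40.0] n 5
   [0.2, -0.4, -8.4] [0.3, -2.67, -0.25]
   [0.2, -0.4, -8.4] [0.68, -2.6, -0.24]
   [0.2, -0.4, -8.4] [1.05, -2.47, -0.24]
   [0.2, -0.4, -8.4] [1.4, -2.29, -0.24]
   [0.2, -0.4, -8.4] [1.71, -2.07, -0.24]
-> [0.529, 0.347, 0.13, 81.2] n 5
   [0.0, 0.0, -8.2] [3.74, -2.0, 0.0]
   [0.0, 0.0, -8.2] [3.99, -1.45, 0.0]
   [0.0, 0.0, -8.2] [4.16, -0.86, 0.0]
   [0.0, 0.0, -8.2] [4.24, -0.25, 0.0]
   [0.0, 0.0, -8.2] [4.23, 0.36, 0.0]
```

Emit:
jog_arm(commands=[[0.2,-0.4,-8.4,0.3,-2.7,-0.25,-0.6],[0.2,-0.4,-8.4,0.7,-2.6,-0.25,-0.6],[0.2,-0.4,-8.4,1.0,-2.5,-0.25,-0.6],[0.2,-0.4,-8.4,1.4,-2.3,-0.25,-0.6],[0.2,-0.4,-8.4,1.7,-2.1,-0.25,-0.6]])

```text
time_s: 33.5
eef_pos: [0.4505, 0.1512, 0.129]
tool_rot: [[0.761, 0.649, 0.005], [0.649, -0.761, -0.003], [0.002, 0.005, -1.0]]
ft_force: [-0.0, -1.0, 0.3]
width: 0.8
grip_force: 0.0
```

Emit:
jog_arm(commands=[[0,0,-8.2,3.7,-2.0,0,-0.6],[0,0,-8.2,4.0,-1.5,0,-0.6],[0,0,-8.2,4.2,-0.9,0,-0.6],[0,0,-8.2,4.2,-0.2,0,-0.6],[0,0,-8.2,4.2,0.4,0,-0.6]])

```text
time_s: 34.12
eef_pos: [0.5292, 0.3486, 0.1283]
tool_rot: [[0.148, 0.989, 0.004], [0.989, -0.148, -0.003], [-0.002, 0.005, -1.0]]
ft_force: [0.5, -1.1, -0.2]
width: 0.794
grip_force: 0.0
```

```bash
python3 boxes.py|tail -1;python3 go.py .529,.347,.08,81.2 .529,.347,.021,81.2
```

```text
R xy 0.2883 0.2945 size 0.0565 0.065 yaw 0.0
at [0.5294 0.3528 0.1283] xyaw 82.04 zax [ 0.004 -0.    -1.   ] t 34.17 w 0.799 F [-5.5  0.1 -1.5] j [  6.  47. -67.  93.  46.  71. -78.]
-> [0.529, 0.347, 0.08, 81.2] n 1
   [0.2, -0.0, 0.8] [-0.58, 0.02, 4.83]
-> [0.529, 0.347, 0.021, 81.2] n 2
   [0.0, 0.0, 0.0] [0.0, 0.0, 2.95]
   [0.0, 0.0, 0.0] [0.0, 0.0, 2.95]
```

Emit:
jog_arm(commands=[[0,0,0.5,-0.3,0,3,-0.6],[0,0,0,0,0,3,-0.6],[0,0,0,0,0,0,-0.6]])

```text
time_s: 34.55
eef_pos: [0.5276, 0.3434, 0.0669]
tool_rot: [[0.161, 0.987, 0.002], [0.987, -0.161, -0.004], [-0.004, 0.003, -1.0]]
ft_force: [-0.4, 0.2, 0.6]
width: 0.799
grip_force: 0.0
```

```bash
python3 go.py .529,.347,.021,81.2
```

```text
at [0.5276 0.3434 0.0669] xyaw 80.72 zax [ 0.002 -0.004 -1.   ] t 34.55 w 0.799 F [-0.4  0.2  0.6] j [  6.  51. -63.  96.  49.  65. -81.]
-> [0.529, 0.347, 0.021, 81.2] n 1
   [0.1, 0.2, -0.5] [0.39, 0.07, 4.59]
```

Emit:
jog_arm(commands=[[0,0,-0.5,0.3,0.1,2.5,-0.6],[0,0,0,0,0,2.1,-0.6],[0,0,0,0,0,0,0],[0,0,0,0,0,0,1],[0,0,0,0,0,0,1]])

```text
time_s: 35.17
eef_pos: [0.5302, 0.3468, 0.0231]
tool_rot: [[0.153, 0.988, 0.005], [0.988, -0.153, -0.003], [-0.002, 0.005, -1.0]]
ft_force: [0.5, -0.2, -1.3]
width: 0.688
grip_force: 30.0
```

Emit:
jog_arm(commands=[[0,0,0,0,0,0,1],[0,0,0,0,0,0,1],[0,0,0,0,0,-2,1],[0,0,0,0,0,-4,1],[0,0,0,0,0,-4,1]])

```text
time_s: 35.8
eef_pos: [0.5293, 0.3472, 0.1249]
tool_rot: [[0.152, 0.988, 0.004], [0.988, -0.152, -0.003], [-0.002, 0.005, -1.0]]
ft_force: [0.6, -0.3, 0.0]
width: 0.689
grip_force: 30.0
```

Run:
```python
from inv import *
plan([(.46,.13,.13,85),(*st(-60,-121.5),.12,88.8)])
```

```text
at [0.5293 0.3472 0.1249] xyaw 81.24 zax [ 0.004 -0.003 -1.   ] t 35.8 w 0.689 F [ 0.6 -0.3  0. ] j [  7.  47. -66.  94.  46.  70. -78.]
-> (0.46, 0.13, 0.13, 85) n 5
   [0.1, 0.0, -0.8] [-4.5, -0.71, -0.1]
   [0.1, 0.0, -0.8] [-4.49, -0.77, -0.1]
   [0.1, 0.0, -0.8] [-4.48, -0.83, -0.1]
   [0.1, 0.0, -0.8] [-4.47, -0.89, -0.1]
   [0.1, 0.0, -0.8] [-4.46, -0.94, -0.1]
-> (np.float64(0.5064), np.float64(-0.1395), 0.12, 88.8) n 6
   [0.0, 0.0, -0.6] [-4.41, 1.16, 0.17]
   [0.0, 0.0, -0.6] [-4.42, 1.11, 0.17]
   [0.0, 0.0, -0.6] [-4.43, 1.06, 0.17]
   [0.0, 0.0, -0.6] [-4.44, 1.02, 0.17]
   [0.0, 0.0, -0.6] [-4.45, 0.97, 0.17]
   [0.0, 0.0, -0.6] [-4.46, 0.92, 0.17]
```

Emit:
jog_arm(commands=[[0.1,0,-0.8,-4.5,-0.7,-0.1,1],[0.1,0,-0.8,-4.5,-0.8,-0.1,1],[0,0,-0.8,-4.5,-0.8,-0.1,1],[0,0,-0.8,-4.5,-0.9,-0.1,1],[0,0,-0.7,-4.5,-0.9,-0.1,1]])

```text
time_s: 36.42
eef_pos: [0.4602, 0.1277, 0.1289]
tool_rot: [[0.084, 0.996, 0.002], [0.996, -0.084, -0.003], [-0.003, 0.002, -1.0]]
ft_force: [1.0, -0.3, 0.0]
width: 0.689
grip_force: 30.0
```

Emit:
jog_arm(commands=[[0,0,-0.6,-4.4,1.1,0.1,1],[0,0,-0.6,-4.4,1.1,0.1,1],[0,0,-0.6,-4.4,1.0,0.1,1],[0,0,-0.6,-4.4,1.0,0.1,1],[0,0,-0.6,-4.4,1.0,0.1,1]])

```text
time_s: 37.05
eef_pos: [0.4987, -0.0956, 0.1248]
tool_rot: [[0.032, 0.999, 0.002], [0.999, -0.032, -0.004], [-0.004, 0.002, -1.0]]
ft_force: [0.0, -0.7, -0.9]
width: 0.686
grip_force: 30.0
```

Emit:
jog_arm(commands=[[0,0,-0.6,-4.4,0.9,0.1,1],[0,0,0,0,0,0,1],[0,0,0,0,0,0,1]])

```text
time_s: 37.42
eef_pos: [0.506, -0.1376, 0.1235]
tool_rot: [[0.022, 1.0, 0.001], [1.0, -0.022, -0.003], [-0.003, 0.001, -1.0]]
ft_force: [-0.9, 0.2, -2.6]
width: 0.688
grip_force: 30.0
```

Run:
```python
from inv import *
plan([(*st(-60,-121.5),.06,88.8),(*st(-60,-121.5),.023,88.8)])
```

```text
at [ 0.506  -0.1376  0.1235] xyaw 88.74 zax [ 0.001 -0.003 -1.   ] t 37.42 w 0.688 F [-0.9  0.2 -2.6] j [ 64.  37. -69. 110.  40.  62. -24.]
-> (np.float64(0.5064), np.float64(-0.1395), 0.06, 88.8) n 2
   [0.0, 0.1, -0.0] [-0.08, 0.02, 3.18]
   [0.0, 0.1, -0.0] [-0.09, 0.02, 3.18]
-> (np.float64(0.5064), np.float64(-0.1395), 0.023, 88.8) n 1
   [0.0, 0.0, 0.0] [0.0, 0.0, 3.7]
```

Emit:
jog_arm(commands=[[0,0,0,-0.1,0,3.2,1],[0,0,0,-0.1,0,3.2,1],[0,0,0,0,0,2.5,1],[0,0,0,0,0,0,1]])

```text
time_s: 37.92
eef_pos: [0.5054, -0.1391, 0.0334]
tool_rot: [[0.02, 1.0, -0.001], [1.0, -0.02, -0.002], [-0.002, -0.001, -1.0]]
ft_force: [0.3, 0.0, -0.2]
width: 0.688
grip_force: 30.0
```

Run:
```python
from inv import *
plan([(*st(-60,-121.5),.023,88.8)])
```

```text
at [ 0.5054 -0.1391  0.0334] xyaw 88.84 zax [-0.001 -0.002 -1.   ] t 37.92 w 0.688 F [ 0.3  0.  -0.2] j [ 58.  44. -61. 113.  49.  54. -29.]
-> (np.float64(0.5064), np.float64(-0.1395), 0.023, 88.8) n 1
   [-0.0, 0.1, 0.0] [-0.03, 0.1, 1.04]
```

Emit:
jog_arm(commands=[[0,0,0,0,0.1,1.0,1],[0,0,0,0,0,0,1],[0,0,0,0,0,0,-0.6],[0,0,0,0,0,0,-0.6],[0,0,0,0,0,-3,-0.6]])

```text
time_s: 38.55
eef_pos: [0.5061, -0.1404, 0.0532]
tool_rot: [[0.022, 1.0, -0.001], [1.0, -0.022, -0.002], [-0.002, -0.001, -1.0]]
ft_force: [-0.9, -0.5, -0.0]
width: 0.801
grip_force: 0.0
```

Emit:
jog_arm(commands=[[0,0,0,0,-1,-5,1],[0,0,10,0,-4,0,1],[0,0,10,0.5,-4,0,1],[0,0,10,0,0,0,1],[0,0,10,0,0,0,1]])

```text
time_s: 39.17
eef_pos: [0.4185, -0.127, 0.104]
tool_rot: [[0.664, 0.747, 0.001], [0.747, -0.664, -0.004], [-0.002, 0.004, -1.0]]
ft_force: [1.1, 0.6, 0.1]
width: 0.304
grip_force: 0.0
```

Emit:
jog_arm(commands=[[0,0,10,0,0,0,1],[0,0,10,0,0,0,1],[0,0,10,0,0,0,1],[0,0,10,0,0,0,1],[0,0,10,0,0,0,1]])

```text
time_s: 39.8
eef_pos: [0.4188, -0.1266, 0.1039]
tool_rot: [[1.0, -0.028, 0.001], [-0.028, -1.0, -0.003], [0.001, 0.003, -1.0]]
ft_force: [-0.2, 0.5, 0.5]
width: 0.001
grip_force: 0.0
```

Run:
```python
from inv import *
plan([(*st(-125,-121.5),.09,-1.2,0),(*st(-115,-121.5),.029,-1.2,20)],wmax=7)
```

```text
at [ 0.4188 -0.1266  0.1039] xyaw -1.61 zax [ 0.001 -0.003 -1.   ] t 39.8 w 0.001 F [-0.2  0.5  0.5] j [ 58.  20. -52. 122.  22.  47. -99.]
-> (np.float64(0.4414), np.float64(-0.1381), 0.09, -1.2, 0) n 1
   [0.2, -0.1, -0.4] [2.29, 1.08, 1.4]
-> (np.float64(0.4514), np.float64(-0.1383), 0.029, -1.2, 20) n 3
   [0.0, 6.7, 0.0] [0.33, -0.0, 2.03]
   [0.0, 6.7, 0.0] [0.1, -0.0, 2.06]
   [0.0, 6.7, 0.0] [-0.14, -0.0, 2.06]
```

Emit:
jog_arm(commands=[[0.2,0,-0.4,1.8,1.0,1.4,1],[0,6.7,0,0.3,0,2.0,1],[0,6.7,0,0.1,0,2.0,1],[0,6.7,0,-0.1,0,1.6,1],[0,0,0,0,0,0,1]])

```text
time_s: 40.42
eef_pos: [0.443, -0.1372, 0.033]
tool_rot: [[0.94, -0.015, 0.34], [-0.014, -1.0, -0.006], [0.34, 0.0, -0.94]]
ft_force: [0.8, -0.0, 0.9]
width: 0.007
grip_force: 0.0
```

Run:
```python
from inv import *
print(inv(sensors.sense()["eef_pos"]))
plan([(*st(-115,-121.5),.028,-1.2,20)])
```

```text
[-123.5 -120.5]
at [ 0.443  -0.1372  0.033 ] xyaw -0.88 zax [ 0.34  -0.006 -0.94 ] t 40.42 w 0.007 F [ 0.8 -0.   0.9] j [  53.   22.  -40.  136.   45.   11. -116.]
-> (np.float64(0.4514), np.float64(-0.1383), 0.028, -1.2, 20) n 1
   [-0.1, 0.1, 0.3] [0.62, 0.1, 0.76]
```

Emit:
jog_arm(commands=[[0,0,0.3,0.6,0.1,0.7,1],[0,0,0,1.2,0,0.45,1],[0,0,0,1.2,0,0.45,1],[0,0,0,1.2,0,0.45,1],[0,0,0,1.2,0,0.45,1]])

```text
time_s: 41.05
eef_pos: [0.506, -0.1392, 0.0294]
tool_rot: [[0.938, -0.02, 0.345], [-0.02, -1.0, -0.005], [0.345, -0.003, -0.939]]
ft_force: [-1.4, -0.1, 0.6]
width: 0.004
grip_force: 0.5
```

Emit:
jog_arm(commands=[[0,0,0,1.2,0,0.45,1],[0,0,0,1.2,0,0.4,1],[0,0,0,0.8,0,0.3,1],[0,0,0,0,0,0,1]])

```text
time_s: 41.55
eef_pos: [0.5394, -0.1399, 0.0295]
tool_rot: [[0.939, -0.02, 0.345], [-0.02, -1.0, -0.004], [0.345, -0.003, -0.939]]
ft_force: [-0.4, 0.4, -1.4]
width: 0.001
grip_force: 0.0
```

Run:
```python
from inv import *
s=sensors.sense();print(inv(s["eef_pos"]))
plan([(*st(-6,-121.5),.028,-1.2,20)],vmax=1)
```

```text
[ -27.1 -121.2]
at [ 0.5394 -0.1399  0.0295] xyaw -1.21 zax [ 0.345 -0.004 -0.939] t 41.55 w 0.001 F [-0.4  0.4 -1.4] j [  46.   29.  -38.  124.   47.   17. -120.]
-> (np.float64(0.5604), np.float64(-0.1406), 0.028, -1.2, 20) n 3
   [-0.1, -0.1, -0.0] [0.64, 0.01, 0.29]
   [-0.1, -0.1, -0.0] [0.64, 0.01, 0.29]
   [-0.1, -0.1, -0.0] [0.64, 0.01, 0.29]
```

Emit:
jog_arm(commands=[[0,0,0,0.65,0,0.28,1],[0,0,0,0.65,0,0.28,1],[0,0,0,0.65,0,0.25,1],[0,0,0,0.15,0,0.05,1],[0,0,0,0,0,0,1]])

```text
time_s: 42.18
eef_pos: [0.5616, -0.1404, 0.0286]
tool_rot: [[0.939, -0.02, 0.344], [-0.02, -1.0, -0.005], [0.344, -0.002, -0.939]]
ft_force: [-0.6, 0.7, -0.9]
width: 0.0
grip_force: 0.0
```

Emit:
jog_arm(commands=[[0,0,0,0.15,0,0.05,1],[0,0,0,0.15,0,0.05,1],[0,0,0,0,0,0,1]])

```text
time_s: 42.55
eef_pos: [0.5634, -0.1409, 0.0282]
tool_rot: [[0.939, -0.021, 0.342], [-0.02, -1.0, -0.006], [0.342, -0.002, -0.94]]
ft_force: [-11.3, -0.7, 8.4]
width: 0.005
grip_force: 5.8
```

Run:
```python
from inv import *
s=sensors.sense();print(inv(s["eef_pos"]))
```

```text
[  -3.  -121.7]
```

Emit:
jog_arm(commands=[[0,0,0,-2,0,-0.7,1],[0,0,0,-4,0,-1.4,0],[0,0,0,-4,0,-1.4,0],[0,0,0,-1,0,-4,-0.2],[0,0,0,-1,0,-4,-0.2]])

```text
time_s: 43.18
eef_pos: [0.4318, -0.139, 0.0704]
tool_rot: [[0.937, -0.024, 0.349], [-0.024, -1.0, -0.004], [0.349, -0.005, -0.937]]
ft_force: [-0.3, -0.2, -0.1]
width: 0.396
grip_force: 0.0
```

```bash
python3 go.py .43,-.26,.18,27,10 .438,-.341,.131,55.6,18
```

```text
at [ 0.4318 -0.139   0.0704] xyaw -1.5 zax [ 0.349 -0.004 -0.937] t 43.17 w 0.396 F [-0.3 -0.2 -0.1] j [  71.   19.  -57.  136.   37.   17. -108.]
-> [0.43, -0.26, 0.18, 27.0, 10.0] n 4
   [1.8, -2.6, -6.9] [0.99, 3.01, -2.57]
   [1.8, -2.6, -6.9] [0.51, 3.02, -2.7]
   [1.8, -2.6, -6.9] [0.02, 2.96, -2.8]
   [1.8, -2.6, -6.9] [-0.45, 2.85, -2.89]
-> [0.438, -0.341, 0.131, 55.6, 18.0] n 3
   [2.3, 2.6, -9.3] [-1.26, 2.53, 1.44]
   [2.3, 2.6, -9.3] [-1.71, 2.34, 1.27]
   [2.3, 2.6, -9.3] [-2.12, 2.08, 1.09]
```

Emit:
jog_arm(commands=[[0,0,0,1,0,-4,-0.2],[1.8,-2.6,-6.9,1.0,3.0,-2.6,-0.2],[1.8,-2.6,-6.9,0.5,3.0,-2.7,-0.2],[1.8,-2.6,-6.9,0,3.0,-2,-0.2],[1.8,-2.6,-6.9,-0.5,2.9,0,-0.2]])

```text
time_s: 43.8
eef_pos: [0.4312, -0.2511, 0.1571]
tool_rot: [[0.901, 0.398, 0.175], [0.393, -0.917, 0.061], [0.185, 0.014, -0.983]]
ft_force: [-0.8, 0.5, 1.6]
width: 0.602
grip_force: 0.0
```

```bash
python3 go.py .438,-.341,.131,55.6,18
```

```text
at [ 0.4312 -0.2511  0.1571] xyaw 23.59 zax [ 0.175  0.061 -0.983] t 43.8 w 0.602 F [-0.8  0.5  1.6] j [ 89.  24. -68. 117.  20.  48. -55.]
-> [0.438, -0.341, 0.131, 55.6, 18.0] n 4
   [2.2, 1.8, -7.7] [-0.85, 2.12, 0.54]
   [2.2, 1.8, -7.7] [-1.14, 2.0, 0.42]
   [2.2, 1.8, -7.7] [-1.42, 1.84, 0.31]
   [2.2, 1.8, -7.7] [-1.66, 1.64, 0.19]
```

Emit:
jog_arm(commands=[[2.2,1.8,-7.7,-0.8,2.1,0.5,-0.4],[2.2,1.8,-7.7,-1.1,2.0,0.4,-0.4],[2.2,1.8,-7.7,-1.4,1.8,0.3,-0.4],[2.2,1.8,-7.7,-1.7,1.6,0.2,-0.4],[0,0,0,0,0,0,-0.4]])

```text
time_s: 44.42
eef_pos: [0.4373, -0.3394, 0.1289]
tool_rot: [[0.544, 0.821, 0.174], [0.779, -0.571, 0.259], [0.312, -0.005, -0.95]]
ft_force: [-0.1, 0.7, -0.3]
width: 0.701
grip_force: 0.0
```

```bash
python3 go.py .438,-.341,.131,55.6,18  .4519,-.3207,.055,55.6,18
python3 - <<'E'
from go import *
# wrist view check of fin: project bin points into wrist fisheye
c=cams.capture("wrist");im=c["frame"][...,::-1].copy();T=np.array(c["cam_to_world"])
print(c["fx"],c["cx"],c["cy"],T.round(3).tolist())
th=np.radians(55.58)
def wp(L):
    w=np.r_[.4542+(L[0]*np.cos(th)-L[1]*np.sin(th))/1000,-.3173+(L[0]*np.sin(th)+L[1]*np.cos(th))/1000,L[2]/1000]
    p=(w-T[:3,3])@T[:3,:3];t=np.arctan2(np.hypot(*p[:2]),p[2]);a=np.arctan2(p[1],p[0]);return c["cx"]+c["fx"]*t*np.cos(a),c["cy"]+c["fy"]*t*np.sin(a)
k=800/512
big=cv2.resize(im,(800,600),interpolation=cv2.INTER_CUBIC)
for L in[(6,5,86),(6,-5,86),(-26,5,86),(-26,-5,86),(-26,120,40),(-26,-120,40),(26,120,52),(26,-120,52),(38.5,70,81),(38.5,-70,81)]:
    u,v=wp(L);cv2.circle(big,(int(u*k),int(v*k)),2,(0,0,255),-1);print(L,int(u),int(v))
cv2.imwrite("pics/W.png",big)
E
```

```text
at [ 0.4373 -0.3394  0.1289] xyaw 55.11 zax [ 0.174  0.259 -0.95 ] t 44.42 w 0.701 F [-0.1  0.7 -0.3] j [ 94.  44. -69. 104.  27.  60. -17.]
-> [0.438, -0.341, 0.131, 55.6, 18.0] n 1
   [-0.2, -0.2, -0.5] [-0.02, 0.15, -0.23]
-> [0.4519, -0.3207, 0.055, 55.6, 18.0] n 2
   [0.0, 0.0, 0.0] [-0.0, 0.0, 3.99]
   [0.0, 0.0, 0.0] [-0.0, 0.0, 3.99]
297.3186396354542 257.6435452580483 191.17168028252468 [[0.821, -0.57, 0.034, 0.445], [-0.571, -0.819, 0.06, -0.329], [-0.006, -0.068, -0.998, 0.322], [0.0, 0.0, 0.0, 1.0]]
(6, 5, 86) 254 184
(6, -5, 86) 266 184
(-26, 5, 86) 254 225
(-26, -5, 86) 267 224
(-26, 120, 40) 140 221
(-26, -120, 40) 380 220
(26, 120, 52) 136 168
(26, -120, 52) 383 166
(38.5, 70, 81) 177 148
(38.5, -70, 81) 342 146
```

Run:
```python
from go import *
c=cams.capture("wrist");g=cv2.cvtColor(c["frame"],cv2.COLOR_RGB2GRAY).astype(int)
print("col u=205..215 v=135..235");print(g[135:235,205:215].mean(1).astype(int).tolist())
print("row v=200..218 u=235..290");print(g[200:218,235:290].mean(0).astype(int).tolist())
print("row v=190..215 u=125..150");print(g[190:210,125:155].mean(0).astype(int).tolist());print(g[190:210,365:395].mean(0).astype(int).tolist())
```

```text
col u=205..215 v=135..235
[82, 81, 81, 80, 80, 80, 81, 98, 143, 175, 168, 125, 72, 51, 50, 51, 61, 88, 123, 172, 201, 211, 213, 212, 206, 194, 189, 188, 179, 128, 108, 158, 175, 147, 84, 54, 53, 53, 55, 63, 81, 93, 97, 104, 131, 168, 189, 194, 194, 194, 194, 194, 194, 193, 193, 193, 193, 194, 194, 194, 194, 194, 194, 194, 194, 194, 194, 195, 195, 194, 194, 194, 194, 192, 187, 179, 176, 175, 175, 171, 159, 137, 129, 137, 133, 103, 64, 46, 51, 61, 64, 64, 63, 63, 63, 61, 61, 61, 61, 62]
row v=200..218 u=235..290
[172, 173, 172, 171, 170, 169, 170, 172, 175, 175, 175, 176, 176, 177, 178, 176, 176, 176, 171, 142, 115, 136, 162, 188, 200, 203, 201, 198, 191, 178, 160, 133, 109, 135, 153, 157, 157, 157, 161, 171, 179, 181, 183, 183, 183, 182, 181, 182, 181, 182, 183, 182, 181, 181, 182]
row v=190..215 u=125..150
[83, 83, 84, 86, 87, 88, 89, 90, 90, 91, 93, 94, 96, 107, 134, 158, 157, 125, 80, 52, 45, 44, 45, 46, 45, 46, 46, 46, 46, 47]
[101, 59, 50, 50, 50, 49, 48, 48, 47, 48, 48, 48, 58, 98, 146, 162, 149, 120, 98, 92, 90, 88, 87, 87, 86, 87, 87, 88, 89, 90]
```

Emit:
jog_arm(commands=[[-0.2,-0.2,-0.5,0.1,0.15,0,-0.4],[0,0,0,0,0,2.5,-0.4],[0,0,0,0,0,2.5,-0.4],[0,0,0,0,0,1.5,-0.4],[0,0,0,0,0,0,-0.4]])

```text
time_s: 45.15
eef_pos: [0.4506, -0.3206, 0.0683]
tool_rot: [[0.535, 0.827, 0.173], [0.788, -0.562, 0.252], [0.306, 0.001, -0.952]]
ft_force: [-0.3, -1.4, 0.0]
width: 0.701
grip_force: 0.0
```

```bash
python3 go.py .4527,-.3195,.055,55.6,18
```

```text
at [ 0.4506 -0.3206  0.0683] xyaw 55.81 zax [ 0.173  0.252 -0.952] t 45.15 w 0.701 F [-0.3 -1.4  0. ] j [ 89.  48. -65. 107.  31.  53. -20.]
-> [0.4527, -0.3195, 0.055, 55.6, 18.0] n 1
   [0.0, 0.2, 0.2] [-0.21, 0.11, 1.33]
```

Emit:
jog_arm(commands=[[0,0,0,-0.2,0.1,1.2,-0.4],[0,0,0,0,0,0,0.4],[0,0,0,0,0,0,0.7],[0,0,0,0,0,0,1],[0,0,0,0,0,0,1]])

```text
time_s: 45.78
eef_pos: [0.4525, -0.3205, 0.0566]
tool_rot: [[0.536, 0.826, 0.174], [0.787, -0.563, 0.252], [0.306, 0.002, -0.952]]
ft_force: [0.2, 0.7, -1.5]
width: 0.309
grip_force: 0.0
```

Emit:
jog_arm(commands=[[0,0,0,0,0,0,1],[0,0,0,0,0,0,1],[0,0,0,0,0,0,1],[0,0,0,0,0,0,1],[0,0,0,0,0,0,1]])

```text
time_s: 46.4
eef_pos: [0.4525, -0.3204, 0.0564]
tool_rot: [[0.536, 0.826, 0.174], [0.787, -0.563, 0.252], [0.306, 0.002, -0.952]]
ft_force: [-0.4, -0.6, 1.5]
width: 0.104
grip_force: 30.0
```

```bash
cat > wr.py <<'E'
from go import *
# measure bin relative to tool via wrist? simple pose print + profiles
E
python3 go.py .4527,-.3195,.055,55.6,18
```

```text
at [ 0.4525 -0.3204  0.0564] xyaw 55.76 zax [ 0.174  0.252 -0.952] t 46.4 w 0.104 F [-0.4 -0.6  1.5] j [ 88.  48. -64. 107.  32.  52. -21.]
-> [0.4527, -0.3195, 0.055, 55.6, 18.0] n 1
   [0.1, 0.2, 0.1] [0.04, -0.03, 0.16]
```

Emit:
jog_arm(commands=[[0,0,0,0.5,0,-1.5,1],[0,0,0,1,0,-4,1],[0,0,0,1,0,-4,1],[0,0,0,1,0,-4,1],[0,0,0,0,0,0,1]])

```text
time_s: 47.02
eef_pos: [0.4487, -0.3274, 0.1989]
tool_rot: [[0.535, 0.826, 0.176], [0.788, -0.563, 0.248], [0.304, 0.006, -0.953]]
ft_force: [0.0, 0.7, -2.8]
width: 0.104
grip_force: 30.0
```

Run:
```python
from inv import *
plan([(.46,-.19,.21,28,0),(*st(-100,0),.21,-1.2,-22)],wmax=6)
```

```text
at [ 0.4487 -0.3274  0.1989] xyaw 55.83 zax [ 0.176  0.248 -0.953] t 47.02 w 0.104 F [ 0.   0.7 -2.8] j [ 94.  37. -71. 101.  20.  64. -15.]
-> (0.46, -0.19, 0.21, 28, 0) n 6
   [-0.7, -2.9, 4.6] [1.96, -1.13, 0.42]
   [-0.7, -2.9, 4.6] [1.88, -1.29, 0.31]
   [-0.7, -2.9, 4.6] [1.79, -1.44, 0.2]
   [-0.7, -2.9, 4.6] [1.67, -1.58, 0.1]
   [-0.7, -2.9, 4.6] [1.54, -1.71, -0.0]
   [-0.7, -2.9, 4.6] [1.4, -1.83, -0.1]
-> (np.float64(0.469), np.float64(-0.0172), 0.21, -1.2, -22) n 7
   [0.8, -3.1, 4.1] [1.27, -2.12, 0.0]
   [0.8, -3.1, 4.1] [1.12, -2.21, -0.03]
   [0.8, -3.1, 4.1] [0.95, -2.28, -0.06]
   [0.8, -3.1, 4.1] [0.78, -2.34, -0.07]
   [0.8, -3.1, 4.1] [0.61, -2.39, -0.08]
   [0.8, -3.1, 4.1] [0.43, -2.43, -0.07]
   [0.8, -3.1, 4.1] [0.25, -2.46, -0.05]
```

Emit:
jog_arm(commands=[[-0.7,-2.9,4.6,2.0,-1.1,0.4,1],[-0.7,-2.9,4.6,1.9,-1.3,0.3,1],[-0.7,-2.9,4.6,1.8,-1.4,0.2,1],[-0.7,-2.9,4.6,1.7,-1.6,0.1,1],[-0.7,-2.9,4.6,1.5,-1.7,0,1]])

```text
time_s: 47.65
eef_pos: [0.4574, -0.2114, 0.2056]
tool_rot: [[0.844, 0.536, 0.037], [0.535, -0.844, 0.036], [0.05, -0.011, -0.999]]
ft_force: [0.6, 0.0, -1.5]
width: 0.108
grip_force: 30.0
```

Emit:
jog_arm(commands=[[-0.7,-2.9,4.6,1.4,-1.8,-0.1,1],[0.8,-3.1,4.1,1.3,-2.1,0,1],[0.8,-3.1,4.1,1.1,-2.2,0,1],[0.8,-3.1,4.1,0.9,-2.3,0,1],[0.8,-3.1,4.1,0.8,-2.3,0,1]])

```text
time_s: 48.28
eef_pos: [0.4645, -0.0905, 0.2058]
tool_rot: [[0.956, 0.194, -0.222], [0.195, -0.981, -0.019], [-0.221, -0.025, -0.975]]
ft_force: [-0.5, 0.1, -0.7]
width: 0.105
grip_force: 30.0
```

Run:
```python
from inv import *
plan([(*st(-100,0),.21,-1.2,-22)],wmax=6)
```

```text
at [ 0.4645 -0.0905  0.2058] xyaw 11.51 zax [-0.222 -0.019 -0.975] t 48.27 w 0.105 F [-0.5  0.1 -0.7] j [ 50.  25. -56. 103.  21.  77. -92.]
-> (np.float64(0.469), np.float64(-0.0172), 0.21, -1.2, -22) n 3
   [0.8, -3.0, 4.1] [0.59, -2.37, -0.22]
   [0.8, -3.0, 4.1] [0.41, -2.41, -0.21]
   [0.8, -3.0, 4.1] [0.22, -2.44, -0.19]
```

Emit:
jog_arm(commands=[[0.8,-3.0,4.1,0.6,-2.4,-0.2,1],[0.8,-3.0,4.1,0.4,-2.4,-0.2,1],[0.8,-3.0,4.1,0.2,-2.4,-0.2,1],[0,0,0,0,0,0,1],[0,0,0,0,0,0,1]])

```text
time_s: 48.9
eef_pos: [0.4688, -0.0189, 0.21]
tool_rot: [[0.928, -0.019, -0.372], [-0.017, -1.0, 0.008], [-0.372, -0.001, -0.928]]
ft_force: [-0.1, 0.4, -2.7]
width: 0.103
grip_force: 30.0
```

```bash
cat > hang.py <<'E'
from inv import *
C=np.array([-4.5,56.4]);T0=17.8
def rot(th,v):
    t=np.radians(th);return np.array([v[0]*np.cos(t)+v[1]*np.sin(t),-v[0]*np.sin(t)+v[1]*np.cos(t)])
def tcp(hx,hz,th,y=0.):   # heel rel slot (mm), front raised th -> plan target
    d=rot(th,C-np.array([31,55]));return (*st(hx+d[0],y),(67+hz+d[1])/1000,-1.2,T0-th)
def state():
    s=sensors.sense();e=s["eef_pos"];z=np.array(s["tool_rot"])[:,2];tilt=np.degrees(np.arctan2(z[0],-z[2]));th=T0-tilt
    d=rot(th,C-np.array([31,55]));p=inv(e);print("heel rel slot x,z",round(p[0]-d[0],1),round(e[2]*1000-d[1]-67,1),"y",p[1],"raise",round(th,1),"F",np.round(s["ft_force"],1))
    return p,e[2]*1000,th
if __name__=="__main__":
    state();plan([tcp(-75,20,40),tcp(-55,-4,40),tcp(-32,-6,40)],vmax=3)
    p,z,th=state();h=np.array([31,55])
    def W(L):
        d=rot(th,np.array([L[0],L[2]])-C);return np.r_[st(p[0]+d[0],p[1]+L[1]),(z+d[1])/1000]
    E=[((-26,120,0),(-26,-120,0)),((-26,120,40),(-26,-120,40)),((-26,120,0),(-26,120,40)),((26,120,0),(26,120,52)),((-26,120,0),(26,120,0)),((40,70,81),(40,-70,81)),((40,70,81),(40,70,55)),((-26,0,86),(6,0,86)),((26,120,52),(26,-120,52)),((-26,-120,0),(-26,-120,40))]
    ims=[]
    for n,u0,v0,u1,v1,k in(("scene",170,75,300,195,3),("side",245,95,375,215,3)):
        c=cams.capture(n);a=crop(c,u0,v0,u1,v1,k)[:360,:390];b=a.copy()
        for A,B in E:
            q=(proj(c,np.array([W(A),W(B)]))-[u0,v0]+.5)*k;cv2.line(b,*[tuple(int(t) for t in x) for x in q],(0,255,255),1)
        ims.append(np.hstack([a,b]))
    cv2.imwrite("pics/N.png",cv2.resize(np.vstack(ims),(650,600),interpolation=cv2.INTER_AREA))
E
python3 hang.py
```

```text
heel rel slot x,z -73.7 119.3 y -1.7 raise 39.6 F [-0.1  0.4 -2.7]
at [ 0.4688 -0.0189  0.21  ] xyaw -1.05 zax [-0.372  0.008 -0.928] t 48.9 w 0.103 F [-0.1  0.4 -2.7] j [  38.   31.  -52.   97.   18.   86. -111.]
-> (np.float64(0.4677), np.float64(-0.0171), np.float64(0.11089142236423871), -1.2, -22.2) n 4
   [-0.0, -0.1, 0.0] [0.9, -0.04, 2.31]
   [-0.0, -0.1, 0.0] [0.9, -0.04, 2.31]
   [-0.0, -0.1, 0.0] [0.9, -0.04, 2.31]
   [-0.0, -0.1, 0.0] [0.91, -0.04, 2.31]
-> (np.float64(0.4877), np.float64(-0.0176), np.float64(0.0868914223642387), -1.2, -22.2) n 2
   [0.0, 0.0, 0.0] [1.38, 0.0, 0.73]
   [0.0, 0.0, 0.0] [1.38, 0.0, 0.73]
-> (np.float64(0.5107), np.float64(-0.0181), np.float64(0.0848914223642387), -1.2, -22.2) n 1
   [0.0, 0.0, 0.0] [2.21, 0.0, -0.68]
heel rel slot x,z -73.7 119.3 y -1.7 raise 39.6 F [-0.1  0.4 -2.7]
```

Emit:
jog_arm(commands=[[0,-0.1,0.1,0.9,0,2.3,1],[0,-0.1,0,0.9,0,2.3,1],[0,-0.1,0,0.9,-0.1,2.3,1],[0,-0.1,0,0.9,0,2.3,1],[0,0,0,0,0,0,1]])

```text
time_s: 49.62
eef_pos: [0.4672, -0.018, 0.1108]
tool_rot: [[0.925, -0.022, -0.38], [-0.02, -1.0, 0.009], [-0.38, -0.001, -0.925]]
ft_force: [0.4, -1.0, -0.5]
width: 0.105
grip_force: 30.0
```

Emit:
jog_arm(commands=[[0,0,0,1.4,0,0.7,1],[0,0,0,1.4,0,0.7,1],[0,0,0,0,0,0,1],[0,0,0,0,0,0,1]])

```text
time_s: 50.12
eef_pos: [0.4887, -0.0175, 0.0882]
tool_rot: [[0.925, -0.021, -0.378], [-0.019, -1.0, 0.009], [-0.378, -0.001, -0.926]]
ft_force: [-0.6, -0.5, -1.7]
width: 0.105
grip_force: 30.0
```

```bash
python3 hang.py
```

```text
heel rel slot x,z -54.1 -2.7 y 0.1 raise 40.0 F [-0.6 -0.5 -1.7]
at [ 0.4887 -0.0175  0.0882] xyaw -1.2 zax [-0.378  0.009 -0.926] t 50.12 w 0.105 F [-0.6 -0.5 -1.7] j [  33.   41.  -47.   99.   25.   76. -115.]
-> (np.float64(0.4677), np.float64(-0.0171), np.float64(0.11089142236423871), -1.2, -22.2) n 2
   [-0.0, 0.0, -0.0] [-1.4, 0.0, -0.65]
   [-0.0, 0.0, -0.0] [-1.4, 0.0, -0.65]
-> (np.float64(0.4877), np.float64(-0.0176), np.float64(0.0868914223642387), -1.2, -22.2) n 2
   [0.0, 0.0, 0.0] [1.38, 0.0, 0.73]
   [0.0, 0.0, 0.0] [1.38, 0.0, 0.73]
-> (np.float64(0.5107), np.float64(-0.0181), np.float64(0.0848914223642387), -1.2, -22.2) n 1
   [0.0, 0.0, 0.0] [2.21, 0.0, -0.68]
heel rel slot x,z -54.1 -2.7 y 0.1 raise 40.0 F [-0.6 -0.5 -1.7]
```

View pics/N.png

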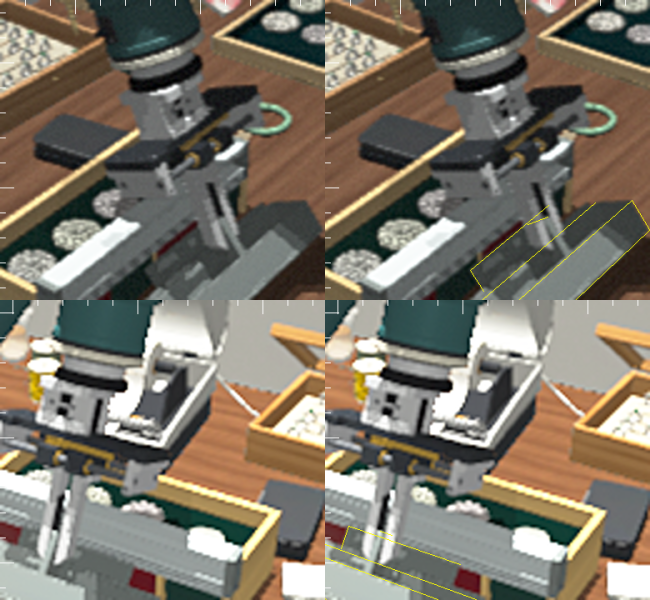

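```bash
cat > step.py <<'E'
from hang import *
import sys
state();plan([tcp(*[float(a) for a in x.split(",")]) for x in sys.argv[1:]],vmax=1.2,wmax=4)
E
python3 step.py=1 2>/dev/null; python3 step.py -- 2>/dev/null; python3 step.py " -32,-6,40" " -17,1,40"
```

```text
heel rel slot x,z -54.0 -2.5 y -0.1 raise 40.0 F [-1.1  1.6 -2.1]
heel rel slot x,z -54.0 -2.5 y -0.1 raise 40.0 F [-1.1  1.6 -2.1]
at [ 0.4887 -0.0177  0.0884] xyaw -1.21 zax [-0.378  0.009 -0.926] t 50.23 w 0.109 F [-1.1  1.6 -2.1] j [  33.   41.  -47.   99.   25.   76. -115.]
-> (np.float64(0.5107), np.float64(-0.0181), np.float64(0.0848914223642387), -1.2, -22.2) n 2
   [-0.0, 0.0, -0.0] [1.09, -0.0, -0.26]
   [-0.0, 0.0, -0.0] [1.09, -0.0, -0.26]
-> (np.float64(0.5257), np.float64(-0.0184), np.float64(0.09189142236423871), -1.2, -22.2) n 2
   [0.0, 0.0, 0.0] [0.56, -0.0, -0.61]
   [0.0, 0.0, 0.0] [0.56, -0.0, -0.61]
```

Emit:
jog_arm(commands=[[0,0,0,1.1,0,-0.25,1],[0,0,0,1.1,0,-0.25,1],[0,0,0,0,0,0,1]])

```text
time_s: 50.6
eef_pos: [0.5117, -0.0181, 0.0841]
tool_rot: [[0.926, -0.022, -0.378], [-0.02, -1.0, 0.009], [-0.378, -0.001, -0.926]]
ft_force: [0.6, -0.2, -2.2]
width: 0.107
grip_force: 30.0
```

```bash
python3 step.py " -17,1,40"
```

```text
heel rel slot x,z -31.0 -6.8 y 0.0 raise 40.0 F [ 0.6 -0.2 -2.2]
at [ 0.5117 -0.0181  0.0841] xyaw -1.22 zax [-0.378  0.009 -0.926] t 50.6 w 0.107 F [ 0.6 -0.2 -2.2] j [  31.   43.  -47.   96.   25.   77. -115.]
-> (np.float64(0.5257), np.float64(-0.0184), np.float64(0.09189142236423871), -1.2, -22.2) n 2
   [-0.0, 0.0, -0.0] [0.5, 0.0, -0.63]
   [-0.0, 0.0, -0.0] [0.5, 0.0, -0.63]
```

Emit:
jog_arm(commands=[[0,0,0,0.3,0,-0.3,1],[0,0,0,0.3,0,-0.3,1],[0,0,0,0.25,0,-0.3,1],[0,0,0,0.2,0,-0.3,1],[0,0,0,0,0,0,1]])

```text
time_s: 51.22
eef_pos: [0.5254, -0.0185, 0.0916]
tool_rot: [[0.926, -0.022, -0.378], [-0.02, -1.0, 0.009], [-0.378, -0.001, -0.926]]
ft_force: [-0.0, -0.6, -1.2]
width: 0.105
grip_force: 30.0
```

```bash
python3 step.py " -9,9,40" " -3,10,40"
```

```text
heel rel slot x,z -17.3 0.7 y -0.1 raise 40.0 F [-0.  -0.6 -1.2]
at [ 0.5254 -0.0185  0.0916] xyaw -1.23 zax [-0.378  0.009 -0.926] t 51.23 w 0.105 F [-0.  -0.6 -1.2] j [  31.   44.  -46.   93.   25.   79. -114.]
-> (np.float64(0.5337), np.float64(-0.0185), np.float64(0.0998914223642387), -1.2, -22.2) n 1
   [-0.1, 0.0, -0.0] [0.46, -0.02, -1.08]
-> (np.float64(0.5397), np.float64(-0.0187), np.float64(0.1008914223642387), -1.2, -22.2) n 1
   [0.0, 0.0, 0.0] [0.52, 0.01, -0.32]
```

Emit:
jog_arm(commands=[[0,0,0,0.15,0,-0.35,1],[0,0,0,0.15,0,-0.35,1],[0,0,0,0.15,0,-0.35,1],[0,0,0,0,0,0,1]])

```text
time_s: 51.72
eef_pos: [0.5336, -0.0187, 0.0997]
tool_rot: [[0.926, -0.022, -0.378], [-0.02, -1.0, 0.009], [-0.378, -0.001, -0.926]]
ft_force: [0.4, 0.3, -1.8]
width: 0.104
grip_force: 30.0
```

Emit:
jog_arm(commands=[[0,0,0,0.25,0,-0.15,1],[0,0,0,0.25,0,-0.15,1],[0,0,0,0,0,0,1]])

```text
time_s: 52.1
eef_pos: [0.5392, -0.0188, 0.1004]
tool_rot: [[0.926, -0.022, -0.378], [-0.02, -1.0, 0.009], [-0.378, -0.001, -0.926]]
ft_force: [0.1, 1.5, -1.0]
width: 0.103
grip_force: 30.0
```

```bash
python3 step.py " -2.5,8,30" " -2,5,20" " -1.5,3,10" " -1,1,0"
```

```text
heel rel slot x,z -3.5 9.5 y -0.1 raise 40.0 F [ 0.1  1.5 -1. ]
at [ 0.5392 -0.0188  0.1004] xyaw -1.23 zax [-0.378  0.009 -0.926] t 52.1 w 0.103 F [ 0.1  1.5 -1. ] j [  30.   44.  -46.   91.   25.   81. -114.]
-> (np.float64(0.5365), np.float64(-0.0186), np.float64(0.09396243556529821), -1.2, -12.2) n 3
   [-0.0, 3.3, -0.0] [-0.0, -0.0, 0.23]
   [-0.0, 3.3, -0.0] [-0.02, -0.0, 0.23]
   [-0.0, 3.3, -0.0] [-0.03, -0.0, 0.23]
-> (np.float64(0.5341), np.float64(-0.0186), np.float64(0.08545728475716152), -1.2, -2.1999999999999993) n 3
   [0.0, 3.3, 0.0] [-0.02, 0.0, 0.29]
   [0.0, 3.3, 0.0] [-0.04, 0.0, 0.29]
   [0.0, 3.3, 0.0] [-0.05, 0.0, 0.29]
-> (np.float64(0.5328), np.float64(-0.0185), np.float64(0.0775432411613931), -1.2, 7.800000000000001) n 3
   [0.0, 3.3, -0.0] [-0.03, -0.0, 0.27]
   [0.0, 3.3, -0.0] [-0.05, -0.0, 0.26]
   [0.0, 3.3, -0.0] [-0.06, -0.0, 0.26]
-> (np.float64(0.5325), np.float64(-0.0185), np.float64(0.0694), -1.2, 17.8) n 3
   [0.0, 3.3, 0.0] [-0.05, 0.0, 0.27]
   [0.0, 3.3, 0.0] [-0.06, 0.0, 0.26]
   [0.0, 3.3, 0.0] [-0.08, 0.0, 0.26]
```

Emit:
jog_arm(commands=[[0,3.3,0,0,0,0.23,1],[0,3.3,0,0,0,0.23,1],[0,3.3,0,0,0,0.23,1],[0,0,0,0,0,0,1]])

```text
time_s: 52.6
eef_pos: [0.5363, -0.019, 0.0942]
tool_rot: [[0.977, -0.022, -0.213], [-0.021, -1.0, 0.005], [-0.214, -0.0, -0.977]]
ft_force: [1.0, 0.1, -1.6]
width: 0.105
grip_force: 30.0
```

```bash
python3 step.py " -2,5,20"
```

```text
heel rel slot x,z -2.7 8.2 y -0.4 raise 30.1 F [ 1.   0.1 -1.6]
at [ 0.5363 -0.019   0.0942] xyaw -1.24 zax [-0.213  0.005 -0.977] t 52.6 w 0.105 F [ 1.   0.1 -1.6] j [  34.   39.  -48.   99.   27.   68. -115.]
-> (np.float64(0.5341), np.float64(-0.0186), np.float64(0.08545728475716152), -1.2, -2.1999999999999993) n 3
   [-0.0, 3.4, -0.0] [-0.01, -0.01, 0.3]
   [-0.0, 3.4, -0.0] [-0.03, -0.01, 0.3]
   [-0.0, 3.4, -0.0] [-0.05, -0.01, 0.3]
```

Emit:
jog_arm(commands=[[0,3.4,0,0,0,0.3,1],[0,3.4,0,0,0,0.3,1],[0,3.3,0,-0.05,0,0.3,1],[0,0,0,0,0,0,1]])

```text
time_s: 53.1
eef_pos: [0.5345, -0.019, 0.0851]
tool_rot: [[0.999, -0.022, -0.04], [-0.022, -1.0, 0.001], [-0.04, -0.0, -0.999]]
ft_force: [0.3, 0.1, -1.5]
width: 0.105
grip_force: 30.0
```

```bash
python3 step.py " -1.5,3,10" " -1,1.5,0"
```

```text
heel rel slot x,z -1.6 4.6 y -0.4 raise 20.1 F [ 0.3  0.1 -1.5]
at [ 0.5345 -0.019   0.0851] xyaw -1.25 zax [-0.04   0.001 -0.999] t 53.1 w 0.105 F [ 0.3  0.1 -1.5] j [  37.   33.  -49.  108.   30.   55. -118.]
-> (np.float64(0.5328), np.float64(-0.0185), np.float64(0.0775432411613931), -1.2, 7.800000000000001) n 3
   [-0.0, 3.4, -0.0] [-0.05, -0.02, 0.26]
   [-0.0, 3.4, -0.0] [-0.06, -0.02, 0.25]
   [-0.0, 3.4, -0.0] [-0.08, -0.02, 0.25]
-> (np.float64(0.5325), np.float64(-0.0185), np.float64(0.0699), -1.2, 17.8) n 3
   [0.0, 3.3, 0.0] [-0.04, 0.0, 0.25]
   [0.0, 3.3, 0.0] [-0.06, 0.0, 0.25]
   [0.0, 3.3, 0.0] [-0.07, 0.0, 0.24]
```

Emit:
jog_arm(commands=[[0,3.4,0,-0.05,0,0.25,1],[0,3.4,0,-0.05,0,0.25,1],[0,3.4,0,-0.1,0,0.25,1],[0,0,0,0,0,0,1]])

```text
time_s: 53.6
eef_pos: [0.5329, -0.019, 0.0775]
tool_rot: [[0.99, -0.022, 0.137], [-0.022, -1.0, -0.003], [0.137, 0.0, -0.991]]
ft_force: [0.0, 0.7, -1.4]
width: 0.103
grip_force: 30.0
```

Emit:
jog_arm(commands=[[0,3.3,0,-0.05,0,0.25,1],[0,3.3,0,-0.05,0,0.25,1],[0,3.2,0,-0.05,0,0.2,1],[0,0,0,0,0,0,1]])

```text
time_s: 54.1
eef_pos: [0.5331, -0.0189, 0.0703]
tool_rot: [[0.953, -0.022, 0.303], [-0.021, -1.0, -0.007], [0.303, 0.001, -0.953]]
ft_force: [1.1, -1.1, -1.0]
width: 0.104
grip_force: 30.0
```

```bash
python3 step.py " -1,1,-2"
```

```text
heel rel slot x,z -0.4 1.8 y -0.4 raise 0.1 F [ 1.1 -1.1 -1. ]
at [ 0.5331 -0.0189  0.0703] xyaw -1.24 zax [ 0.303 -0.007 -0.953] t 54.1 w 0.104 F [ 1.1 -1.1 -1. ] j [  36.   23.  -44.  125.   43.   26. -131.]
-> (np.float64(0.5325), np.float64(-0.0185), np.float64(0.06816021502488795), -1.2, 19.8) n 1
   [0.1, 2.1, -0.0] [-0.12, -0.04, 0.18]
```

Emit:
jog_arm(commands=[[0,1,0,0,0,0.1,1],[0,1,0,0,0,0.1,1],[0,0,0,0,0,0,1]])

```text
time_s: 54.48
eef_pos: [0.5329, -0.019, 0.0678]
tool_rot: [[0.942, -0.022, 0.335], [-0.021, -1.0, -0.008], [0.335, 0.001, -0.942]]
ft_force: [-14.3, 0.9, 4.7]
width: 0.105
grip_force: 30.0
```

```bash
python3 step.py " -1,0,-2"
```

```text
heel rel slot x,z -0.6 0.5 y -0.4 raise -1.7 F [-14.3   0.9   4.7]
at [ 0.5329 -0.019   0.0678] xyaw -1.26 zax [ 0.335 -0.008 -0.942] t 54.48 w 0.105 F [-14.3   0.9   4.7] j [  34.   23.  -42.  126.   46.   23. -135.]
-> (np.float64(0.5325), np.float64(-0.0185), np.float64(0.06716021502488795), -1.2, 19.8) n 1
   [0.1, 0.2, -0.1] [-0.06, -0.05, 0.05]
```

Emit:
jog_arm(commands=[[0,0,0,-0.1,0,0,1],[0,0,0,0,0,0,1]])

```text
time_s: 54.72
eef_pos: [0.5328, -0.0189, 0.0679]
tool_rot: [[0.941, -0.022, 0.336], [-0.021, -1.0, -0.007], [0.336, -0.0, -0.942]]
ft_force: [-3.8, -0.6, -4.2]
width: 0.103
grip_force: 30.0
```

Emit:
jog_arm(commands=[[0,0,0,0,0,0,0.3],[0,0,0,0,0,0,0.3],[0,0,0,0,0,0,0.3],[0,0,0,0,0,0,0.3]])

```text
time_s: 55.22
eef_pos: [0.5328, -0.0187, 0.0682]
tool_rot: [[0.941, -0.022, 0.339], [-0.021, -1.0, -0.007], [0.339, -0.001, -0.941]]
ft_force: [0.5, -0.6, 0.3]
width: 0.35
grip_force: 0.0
```

Emit:
jog_arm(commands=[[0,0,0,0,0,-1.5,0.3],[0,0,0,0,0,-3,0.3],[0,0,0,0,0,-4,0.3],[0,0,0,0,0,-5,0.3],[0,0,0,0,0,-5,0.3]])

```text
time_s: 55.85
eef_pos: [0.4788, -0.0245, 0.2138]
tool_rot: [[0.942, -0.033, 0.334], [-0.029, -0.999, -0.015], [0.334, 0.005, -0.943]]
ft_force: [-0.8, -0.5, 0.5]
width: 0.349
grip_force: 0.0
```

```bash
python3 go.py .35,-.25,.3,-1.2,0
```

```text
at [ 0.4788 -0.0245  0.2138] xyaw -1.77 zax [ 0.334 -0.015 -0.943] t 55.85 w 0.349 F [-0.8 -0.5  0.5] j [ 69.  -2. -67. 125.  -3.  36. -89.]
-> [0.35, -0.25, 0.3, -1.2, 0.0] n 6
   [0.1, -3.3, -0.1] [-1.43, 3.83, -2.01]
   [0.1, -3.3, -0.1] [-1.55, 3.83, -1.93]
   [0.1, -3.3, -0.1] [-1.67, 3.82, -1.85]
   [0.1, -3.3, -0.1] [-1.77, 3.82, -1.75]
   [0.1, -3.3, -0.1] [-1.88, 3.81, -1.65]
   [0.1, -3.3, -0.1] [-1.98, 3.81, -1.55]
```

Emit:
jog_arm(commands=[[0,-3.3,0,-1.4,3.8,-2.0,0.3],[0,-3.3,0,-1.5,3.8,-1.9,0.3],[0,-3.3,0,-1.7,3.8,-1.8,0.3],[0,-3.3,0,-1.8,3.8,-1.7,0.3],[0,-3.3,0,-1.9,3.8,-1.6,0.3]])

```text
time_s: 56.48
eef_pos: [0.3705, -0.2121, 0.2845]
tool_rot: [[0.998, -0.033, 0.051], [-0.033, -0.999, -0.008], [0.051, 0.006, -0.999]]
ft_force: [0.5, -0.1, 0.2]
width: 0.347
grip_force: 0.0
```

```bash
cat > ver.py <<'E'
from hang import *
E=[((-26,118,40),(-26,8,40)),((-26,-8,40),(-26,-118,40)),((-26,120,2),(-26,120,40)),((-26,120,40),(26,120,52)),((-26,118,0),(-26,-118,0)),((-26,-120,2),(-26,-120,40)),((-26,-120,40),(26,-120,52))]
gr={}
for n in("scene","side"):
    c=cams.capture(n);g=cv2.GaussianBlur(cv2.cvtColor(c["frame"],cv2.COLOR_RGB2GRAY).astype(np.float32),(0,0),.8)
    gr[n]=(c,np.hypot(cv2.Sobel(g,5,1,0),cv2.Sobel(g,5,0,1)))
def score(hx,hz,th,y,yaw=0):
    t=0;k=0
    cy,sy=np.cos(np.radians(yaw)),np.sin(np.radians(yaw))
    for A,B in E:
        L=np.linspace(A,B,40);q=np.array([rot(th,(l[0]-31,l[2]-55)) for l in L]);X=q[:,0];Y=L[:,1]
        P=np.array([(*st(hx+x*cy-yy*sy,y+x*sy+yy*cy),(67+hz+z)/1000) for x,yy,z in zip(X,Y,q[:,1])])
        for c,G in gr.values():
            uv=proj(c,P).astype(np.float32);v=cv2.remap(G,uv[:,:1],uv[:,1:],cv2.INTER_LINEAR);t+=np.minimum(v,150).sum();k+=v.size
    return t/k
r=sorted([(round(float(score(hx,hz,th,y)),1),hx,hz,th,y) for hx in(-30,-20,-10,-5,-2,0,2,4) for hz in(-12,-8,-4,-2,0,2,4) for th in(-20,-12,-8,-6,-4,-2,0,2,4,8) for y in(-8,-4,-2,0,2,4,8)],reverse=True)
print(*r[:8],sep="\n")
E
python3 ver.py; python3 boxes.py
```

```text
(116.7, 4, -4, -2, -2)
(116.0, 4, -4, -4, -2)
(115.9, 2, -12, 8, -2)
(115.8, 4, -4, -2, 0)
(115.8, 2, -2, -4, 0)
(115.5, 2, -2, -4, -2)
(115.4, 2, -2, -6, -2)
(114.8, 4, -4, 0, 0)
R xy 0.2883 0.2945 size 0.0565 0.065 yaw 0.0
```

```bash
cat >> ver.py <<'E'
print("best per hz,th")
for hz in(-12,-6,-4,-2,0,2):
    print(hz,[(th,max((round(float(score(hx,hz,th,y)),1),hx,y) for hx in(-8,-4,-1,1,3,5) for y in(-2,0))) for th in(-8,-4,-2,0,4,8)])
E
python3 ver.py | sed -n '/best/,$p'
```

```text
best per hz,th
-12 [(-8, (72.3, -1, 0)), (-4, (78.7, 5, 0)), (-2, (91.4, 5, 0)), (0, (102.7, 5, 0)), (4, (115.9, 3, -2)), (8, (115.7, 1, -2))]
-6 [(-8, (101.0, 5, -2)), (-4, (110.9, 5, -2)), (-2, (114.4, 5, -2)), (0, (115.1, 5, -2)), (4, (111.3, 5, -2)), (8, (110.3, 5, 0))]
-4 [(-8, (108.7, 3, -2)), (-4, (115.2, 3, -2)), (-2, (115.5, 5, -2)), (0, (114.8, 5, 0)), (4, (114.2, 5, 0)), (8, (106.2, 3, 0))]
-2 [(-8, (113.0, 1, -2)), (-4, (116.0, 3, 0)), (-2, (115.1, 3, 0)), (0, (113.1, 5, 0)), (4, (110.4, 3, 0)), (8, (101.6, 1, -2))]
0 [(-8, (113.3, 1, 0)), (-4, (114.6, 1, 0)), (-2, (112.0, 1, 0)), (0, (111.1, 3, 0)), (4, (107.2, 3, 0)), (8, (98.3, -4, -2))]
2 [(-8, (113.6, -1, 0)), (-4, (111.3, 1, 0)), (-2, (109.0, 1, 0)), (0, (108.8, 1, 0)), (4, (105.0, 1, -2)), (8, (95.7, -4, -2))]
```

```bash
python3 -c "
from plant import order
print(order.job_done())"
```

```text
the job is handed in; nothing more can be done
None
```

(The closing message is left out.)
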